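Pack the gas-fitting kit box

ROBOT

A 6-joint arm with a two-finger parallel gripper is mounted at the origin on the work surface. World frame = base frame: x ahead of the robot, y to its left, z up, the work surface at z = 0. Lengths are in m, angles in rad, forces in N, time in s.
With the tool pointing down it reaches from about 0.3 to 0.775 m from the base axis. Payload 14.6 kg.
Tool frame: the origin (TCP) lies on the centre line of the jaws, within the pads' length; the fingertips stand 17 mm ahead of it and the grasp point (between the pads) lies 2 mm behind it; z points along the fingers, x is the direction in which the jaws open and shut, and the axes are right-handed (so a half turn about z gives the same grasp; the last joint's range is limited). The gripper opens to 94 mm and grips with 3 to 60 N. Pads are 16 mm wide; open, the fingers measure 119 mm over their backs; the gripper's body (75 mm by 177 mm) begins 78 mm behind the grasp point.
Start: joints at [1.254, 0.3, 1.521, -0, 1.321, -0.067], TCP at [0.136, 0.533, 0.222] pointing down, gripper open.
Joint ranges: [-3.03, 3.03], [-0.79, 2.21], [0.23, 2.52], [-1.04, 4.18], [0, 3.07], [-2.55, 2.55]. Speed limits (rad/s): [2.22, 2.22, 2.57, 3.14, 3.14, 3.14].

INTERFACE

Orientations are given as [roll, pitch, yaw] about the fixed x, y, z axes, in that order (R = Rz(yaw) Ry(pitch) Rx(roll)).
In Python, from station import ctrl gives the robot as it stands. The module is installed in compiled form; this text tells all that it offers.
- The arm moves only by the tool drive_tool, never from a script. Its argument "increments" is a list of rows, each a list of 3 entries, a list of its own where there are three numbers: the turn, a rotation vector about the tool's x, y, z in degrees, then the shift along the tool's x, y, z in mm, then the opening, from 0 (shut) to 1 (fully open). In form: [[[ax, ay, az], [dx, dy, dz], hand], ...]. A call has 1 to 20 rows; each row shifts and turns the commanded pose from where the row before left it, along the tool's axes as they then stand; what a row does not reach is not made up. A row lasts 1/8 s, in which the tool goes at most 62.5 mm and 10.7 degrees, less where a joint would pass 70% of its speed; a pose out of reach is approached as far as the arm can. A call with a gripper value outside its range is refused whole. The fingers move at their own pace and stop on an object; "squeeze" is the grip in N (left out, the last holds). Time passes only in rows, so rows that do not move let the fingers close. It gives the time, the measured TCP pose, the force and the opening at its end, in the units of the state.
- ctrl.get_obs(): the state, without advancing time (a new reading comes with each control period).
- ctrl.camera(name): name is "scene" or "top" or "wrist"; returns the picture (480x640x3 uint8, red, green, blue); there is no depth.
- ctrl.calibration(name): a dict with "fx", "fy", "cx", "cy" (pixels), "k1" (the pictures are not rectified: a ray, as slopes to the right and down, at radius r is drawn at 1 + k1 r^2 times it, then the intrinsics apply), "rvec" (rotation vector, rad) and "tvec" (3), from world to camera coordinates, as OpenCV has them. Camera axes: x right, y down, z forward; pixel columns grow to the right and rows downward; lengths in m; the calibration is good to about 2 mm. A picture is of the moment at which its call begins: read the wrist's pose just before it. calibration takes no time and is no camera call; for the wrist camera it gives the pose at the moment of the call.
- ctrl.hand_in(): hands the job in, once; it reports no verdict.
The state is a dict: "time_s": time; "qpos": joint angles; "joint_vel": joint speeds; "tau": joint torques, N m; "ee_pos": TCP position; "eef_rot": TCP orientation; "force": force on the tool from outside, world axes, zero at the start; "moment": the same for the moment, N m; "grip_width": finger opening in m.
Only numpy, scipy, OpenCV 4.12 (cv2) and the standard library are available. Lean on these libraries where they do the work, as an engineer would, in place of code of your own. Each camera call takes 0.05 s, during which the arm holds its last target.

TASK

Pack the gas-fitting kit for the repair: lay the long double-ended hose connector in the box's long compartment and the tee and the right-angle elbow in the two short compartments, one in each, either way about; set them down flat, do not drop them in. Then put the lid on the box and press it down until both end clips have snapped over its edge and it sits flush. Leave the look-alikes, the one-ended hose tail, the four-way cross and the 45-degree bend, where they lie.

Things in the scene. Friction and masses are not known exactly. Their poses are not given: they have to be found in the camera images.
- parts_box: White open box, fixed; origin under its middle. 161 mm (x) by 189 (y) outside, walls 46 high, 3 thick, floor 3 thick, dividers to 20 mm. Half at +x: long compartment 76 x 183 mm, middle x=39.5, y=0. Half at -x: two short compartments 76 (x) x 90 (y) mm, middles x=-39.5, y=46.5 and y=-46.5. A springy clip stands outside each y end. Yaw within 0.35 rad of the bench.
- clip_a (a joint): Grey clip at the box's +y end, 40 mm wide, reaching 68 mm above the bench: a springy tongue hinged at its foot with an inward hook, sloped on top. 0 rad = upright; grows to about 0.1 as the lid's edge pushes it outward. Pressing the lid past both clips takes about 8 N in all; then they spring back over the lid.
- clip_b (a joint): The same clip at the box's -y end.
- lid_handle (a point): Middle of the handle bar of the loose grey lid. Bar 14 mm wide (x), 84 long (y, the long side), 14 high, on a post at each end; the point is 42 mm above the bench, 22 above the plate's top. Plate 161 (x) x 189 (y) x 4 mm, under it a plug lip 16 deep, tapered 5 mm. Fits either way round (half turn). Snapped home, the point is over the box's middle, 72 mm above its underside.
- connector_mid (a point): Wanted: long straight brass hose connector, 100 mm long along its x, a ribbed hose barb 17 mm thick on each end of a 24 mm long (x) block 22 mm square; point at the middle of the block, 11 mm above the underside. It lies flat.
- tee_mid (a point): Wanted: brass tee with three ends, 22 mm cube block with hexagonal-nut ends, each nut 18 mm wide across its upright side flats, from 17 to 34 mm out from the block's middle; ends along +x, -x (68 mm over both) and +y (34 mm). 22 mm high, lying flat; point at the middle of the block, 11 mm above the underside.
- elbow_mid (a point): Wanted: brass right-angle elbow with two ends, 22 mm cube block with hexagonal-nut ends, each nut 18 mm wide across its upright side flats, from 17 to 34 mm out from the block's middle; ends along +x and +y, each reaching 34 mm from the point. 22 mm high, lying flat; point at the middle of the block, 11 mm above the underside.
- hose_tail_mid (a point): Look-alike, leave it: brass hose tail 75 mm long, ribbed barb on one end (+x) only and a short threaded stub on the other (-x); 22 mm square block; point at the middle of the block, 11 mm up.
- cross_mid (a point): Look-alike, leave it: brass cross with four nut ends at right angles, 68 x 68 mm, 22 mm high; point at its middle, 11 mm up.
- bend45_mid (a point): Look-alike, leave it: brass 45-degree bend, two nut ends 135 degrees apart, along +x and at 135 degrees from it towards +y, each 34 mm long, 22 mm high; point at the middle of its block, 11 mm up.
There are look-alikes about, which are no part of the job. What is shaped like the part that bears tee_mid but purple or red is not meant.

How it is judged:
By the outcome, as a careful person would: the job done as asked, in the order asked, and still so for the second after the job is handed in, with the robot touching nothing.
It also fails if it takes over 106 s, if anything falls off the work surface, if the arm or the gripper's body presses on something with over 40 N, if the wrist force passes 120 N, or if a joint passes its speed limit or range.

## Working session

There is one attempt and no reset: what is moved stays moved. The work goes in short steps, Python scripts to look and compute and a tool call to move; the robot and the scene stay as the last step left them, time stands still between calls to the robot, and variables do not carry over. Pictures are saved under pics/ and viewed, and the job is handed in when it is done.

Besides the shell and the picture viewer there is one more tool, called after "Emit:" as name(argument=value, ...) on one line, values as JSON. drive_tool: Moves the arm, as the interface text tells. Its arguments: {"type":"object","properties":{"increments":{"type":"array"},"squeeze":{"type":"number"}},"required":["increments"]}

```bash
mkdir -p pics; ls; python3 - <<'E'
from station import ctrl
import cv2
for n in ["scene","top","wrist"]:
    im=ctrl.camera(n); cv2.imwrite(f"pics/{n}0.png",im[:,:,::-1]); c=ctrl.calibration(n); print(n,c)
print(ctrl.get_obs())
E
```

```text
pics
scene {'fx': 449.6341775742227, 'fy': 449.6341775742227, 'cx': 331.5704821746224, 'cy': 238.62945272702711, 'k1': 0.0317667522907665, 'rvec': array([ 1.72426816,  1.84920295, -0.75766556]), 'tvec': array([ 0.04739099, -0.37088648,  1.36197806])}
top {'fx': 461.0061021980104, 'fy': 461.0061021980104, 'cx': 315.06768701066426, 'cy': 243.6027695326054, 'k1': -0.009226782254359323, 'rvec': array([ 2.1256447 , -2.16057123,  0.17401632]), 'tvec': array([-0.01045785,  0.58743258,  1.17516592])}
wrist {'fx': 364.9056974484592, 'fy': 364.9056974484592, 'cx': 321.88700278558053, 'cy': 239.94576250188734, 'k1': -0.04577478204492982, 'rvec': array([-2.30882574, -1.79323973, -0.23708418]), 'tvec': array([-0.54953838, -0.0264362 ,  0.39183055])}
{'time_s': 0.15, 'qpos': array([ 1.25436808e+00,  3.00345883e-01,  1.52144155e+00, -6.17768986e-05,
        1.32068498e+00, -6.65695475e-02]), 'joint_vel': array([-0.00129065, -0.00244052, -0.00248023,  0.00092539,  0.0003477 ,
        0.00131387]), 'tau': array([ 9.16630852e-04, -5.31956971e+01, -3.52824533e+01,  7.08153611e-02,
        2.34642735e-02, -8.59630677e-05]), 'ee_pos': array([0.13594069, 0.53274498, 0.22201404]), 'eef_rot': array([3.14159147e+00, 8.81784631e-04, 1.32095295e+00]), 'force': array([ 1.03349369,  0.45168711, -0.37704363]), 'moment': array([-0.03661322,  0.05802936,  0.03406916]), 'grip_width': 0.09419455642093319}
```

View pics/scene0.png

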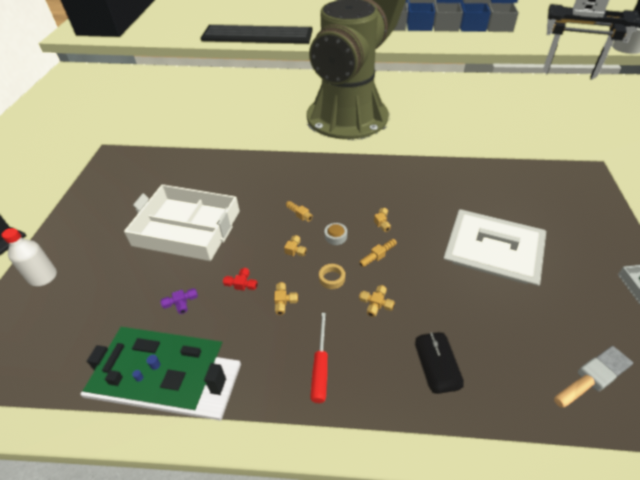

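View pics/top0.png

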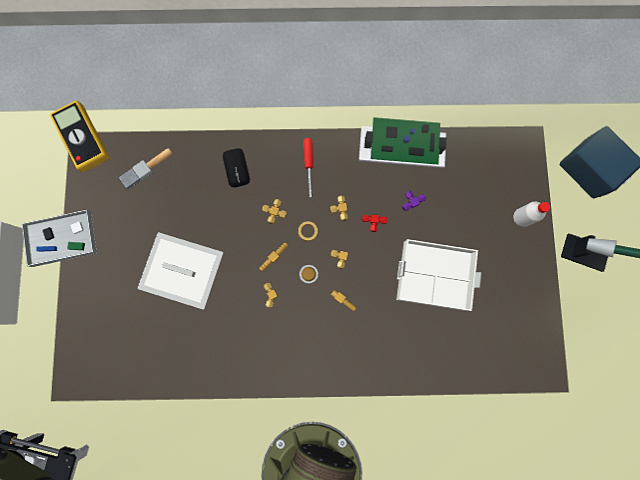

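View pics/wrist0.png

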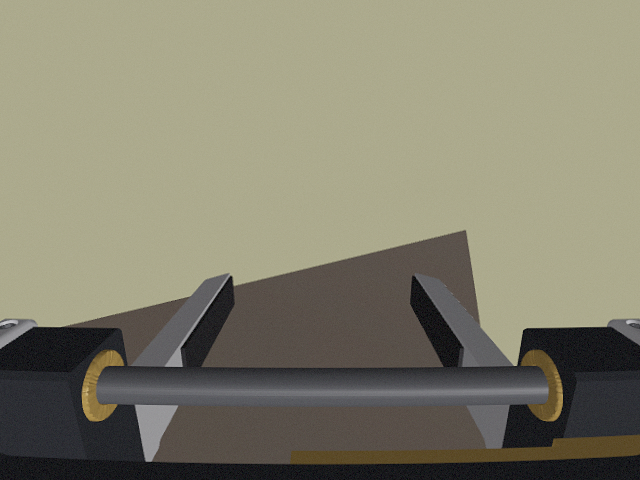

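The top view has the box at about (438,275), the lid at (180,270), and six brass parts in the middle. The purple and red tees are decoys. I'll zoom in to tell the brass parts apart.

```bash
cat > h.py <<'E'
import numpy as np, cv2
from station import ctrl
def ray(name,uv,cal=None):
    c=cal or ctrl.calibration(name)
    R,_=cv2.Rodrigues(c['rvec']); t=c['tvec']
    d=(np.array(uv,float).reshape(-1,2)-[c['cx'],c['cy']])/[c['fx'],c['fy']]
    u=d.copy()
    for _ in range(20): u=d/(1+c['k1']*(u**2).sum(1,keepdims=True))
    D=np.c_[u,np.ones(len(u))]@R
    o=-R.T@t
    return o,D
def plane(name,uv,z,cal=None):
    o,D=ray(name,uv,cal); s=(z-o[2])/D[:,2]
    return o+s[:,None]*D
def proj(name,P,cal=None):
    c=cal or ctrl.calibration(name)
    R,_=cv2.Rodrigues(c['rvec']); q=np.array(P,float).reshape(-1,3)@R.T+c['tvec']
    u=q[:,:2]/q[:,2:]; u=u*(1+c['k1']*(u**2).sum(1,keepdims=True))
    return u*[c['fx'],c['fy']]+[c['cx'],c['cy']]
def brass(im):
    h=cv2.cvtColor(im,cv2.COLOR_RGB2HSV)
    return cv2.inRange(h,(12,110,90),(30,255,255))
E
python3 - <<'E'
from h import *
im=cv2.imread("pics/top0.png"); 
cv2.imwrite("pics/t1.png",cv2.resize(im[185:325,245:375],None,fx=5,fy=4.2857*5/4.2857*0.85 if 0 else 4.28,interpolation=cv2.INTER_CUBIC) if 0 else cv2.resize(im[190:320,250:370],None,fx=4.5,fy=4.5,interpolation=cv2.INTER_CUBIC))
s=cv2.imread("pics/scene0.png"); cv2.imwrite("pics/s1.png",cv2.resize(s[190:320,265:405],None,fx=4.5,fy=4.5,interpolation=cv2.INTER_CUBIC))
cv2.imwrite("pics/t2.png",cv2.resize(im[230:320,385:495],None,fx=6,fy=6,interpolation=cv2.INTER_CUBIC))
cv2.imwrite("pics/t3.png",cv2.resize(im[225:315,130:230],None,fx=6,fy=6,interpolation=cv2.INTER_CUBIC))
m=brass(im[:,:,::-1])
n,l,st,ce=cv2.connectedComponentsWithStats(m)
for i in range(1,n):
    if st[i,4]>60: print(st[i],ce[i],plane("top",ce[i],0.011))
E
```

```text
[ 50 101  60  71 793] [ 85.15384615 141.63682219] [[0.8944524  0.62408587 0.011     ]]
[147 149  25  19 160] [158.675 158.525] [[0.84124446 0.41442409 0.011     ]]
[330 195  18  25 208] [340.07211538 207.58173077] [[ 0.69219624 -0.09098209  0.011     ]]
[262 199  25  25 274] [274.03284672 210.72262774] [[0.68615448 0.09122572 0.011     ]]
[298 221  20  20 174] [307.52873563 230.67816092] [[ 6.28797543e-01 -2.58512713e-04  1.10000000e-02]]
[259 243  29  28 229] [273.33187773 256.43231441] [[0.55924246 0.09348657 0.011     ]]
[330 250  18  18 166] [339.72289157 256.5060241 ] [[ 0.55615252 -0.08661401  0.011     ]]
[302 267  13  14 140] [307.90714286 273.34285714] [[5.11762956e-01 3.76924911e-04 1.10000000e-02]]
[264 283  14  25 175] [269.89714286 294.38285714] [[0.45694006 0.10296357 0.011     ]]
[331 290  25  21 192] [342.47916667 299.640625  ] [[ 0.43975165 -0.09109204  0.011     ]]
```

View pics/t1.png

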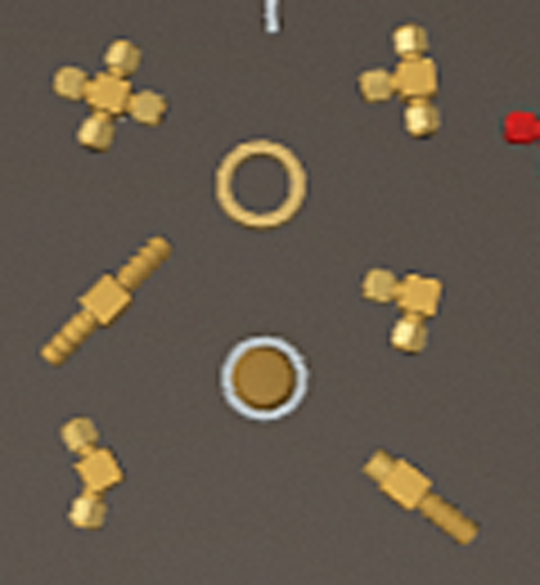

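View pics/s1.png

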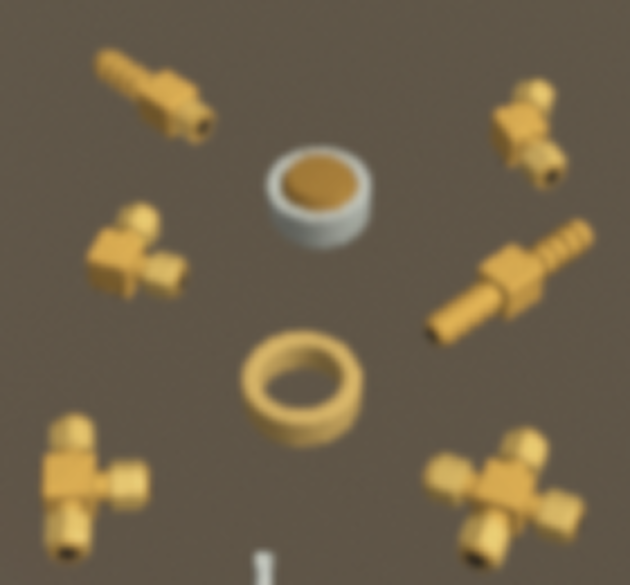

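View pics/t2.png

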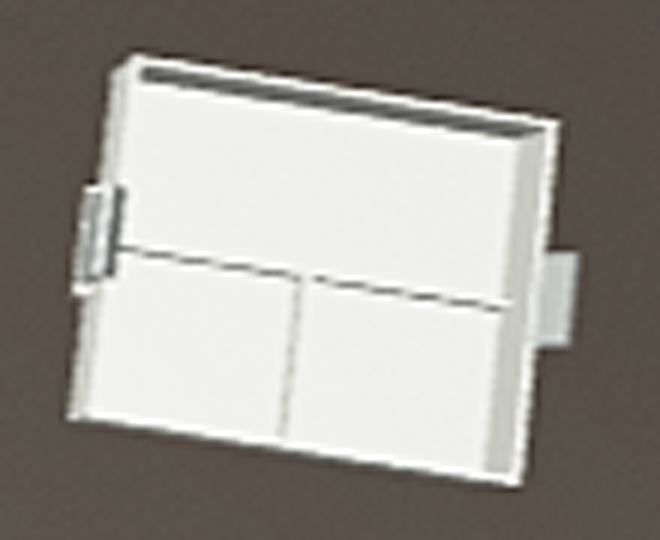

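View pics/t3.png

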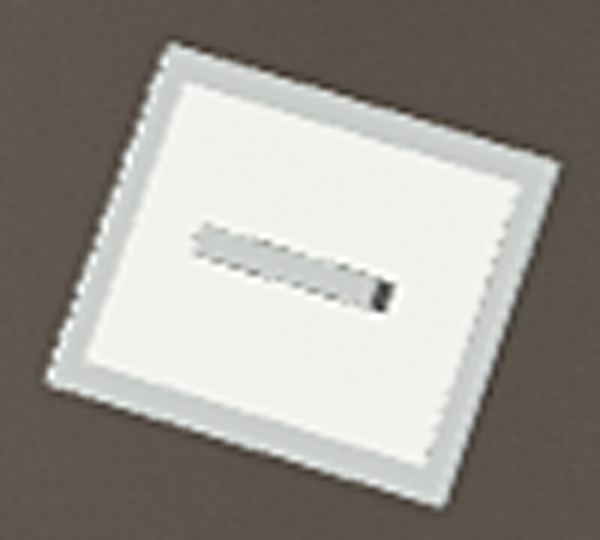

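```bash
python3 - <<'E'
from h import *
from scipy.spatial.transform import Rotation as Ro
o=ctrl.get_obs(); c=ctrl.calibration("wrist")
R=Ro.from_rotvec(c['rvec']).as_matrix(); T=Ro.from_euler('xyz',o['eef_rot']).as_matrix()
print("cam in tool",T.T@(-R.T@c['tvec']-o['ee_pos'])); print(T.T@R.T)
# box corners in top (outer top edge z=.046)
b=np.array([[135,57],[557,122],[520,484],[70,418]])/6+[385,230]
P=plane("top",b,0.046); print(P[:,:2]); d=P[0]-P[1];print("yaw",np.arctan2(-d[0],d[1]),"len",[np.linalg.norm(P[i]-P[i-1]) for i in range(4)],"mid",P.mean(0))
l=np.array([[170,43],[562,163],[443,508],[47,382]])/6+[130,225]
P=plane("top",l,0.020); d=P[0]-P[1];print("yaw",np.arctan2(-d[0],d[1]),"len",[np.linalg.norm(P[i]-P[i-1]) for i in range(4)],"mid",P.mean(0))
hb=np.array([[200,225],[392,283],[385,310],[195,250]])/6+[130,225]
P=plane("top",hb,0.049);print(P.mean(0))
# blocks in top
k=np.array([[415,77],[107,300],[420,295],[107,94],[98,470],[408,482]])/4.5+[250,190]
print(plane("top",k,0.022))
E
```

```text
cam in tool [-1.19844769e-04 -7.64778652e-02 -1.62758791e-01]
[[ 9.99999936e-01 -3.50958330e-04  7.50144845e-05]
 [ 3.19254236e-04  9.65401307e-01  2.60768509e-01]
 [-1.63937962e-04 -2.60768468e-01  9.65401357e-01]]
[[ 0.59429197 -0.26566959]
 [ 0.56225428 -0.45103022]
 [ 0.40443561 -0.42369957]
 [ 0.43613435 -0.22987389]]
yaw -0.17114884541823744 len [np.float64(0.1621578332615694), np.float64(0.18810895246146636), np.float64(0.16016771245148348), np.float64(0.19640062196891925)] mid [ 0.49927905 -0.34256832  0.046     ]
yaw -0.31298443557482863 len [np.float64(0.15989529761947538), np.float64(0.1871843092837037), np.float64(0.160789212004694), np.float64(0.1862378763798319)] mid [0.52440148 0.34046391 0.02      ]
[0.52379595 0.33770649 0.049     ]
[[ 0.69081563 -0.09618992  0.022     ]
 [ 0.55715724  0.09136516  0.022     ]
 [ 0.55716983 -0.0957253   0.022     ]
 [ 0.68314467  0.09101832  0.022     ]
 [ 0.45617183  0.09696507  0.022     ]
 [ 0.44612761 -0.08574179  0.022     ]]
```

```bash
cat >> h.py <<'E'
def go(x,y,z,yaw,p=True):
    o=ctrl.get_obs(); e=o['ee_pos']; r=o['eef_rot']; ps=r[2]
    d=np.array([x,y,z])-e; 
    t=np.array([np.cos(ps)*d[0]+np.sin(ps)*d[1], np.sin(ps)*d[0]-np.cos(ps)*d[1], -d[2]])*1000
    tn=np.array([np.cos(yaw)*d[0]+np.sin(yaw)*d[1], np.sin(yaw)*d[0]-np.cos(yaw)*d[1], -d[2]])*1000
    a=(yaw-ps+np.pi)%(2*np.pi)-np.pi
    print("t %.2f at"%o['time_s'],e.round(4),r.round(4),"w %.4f"%o['grip_width'],"F",o['force'].round(1),"\n shift(cur axes)",t.round(1),"turn z deg %.1f"%(-np.degrees(a)),"| shift(after turn)",tn.round(1), "q6 target %.2f"%(np.arctan2(y,x)-yaw))
def snap(name,fn,crop=None,f=1):
    c=ctrl.calibration(name); im=ctrl.camera(name)
    cv2.imwrite("pics/"+fn,im[:,:,::-1]); return im,c
E
python3 - <<'E'
from h import *
go(0.557,0.091,0.17,0.75)
E
```

```text
t 0.15 at [0.1359 0.5327 0.222 ] [3.1416e+00 9.0000e-04 1.3210e+00] w 0.0942 F [ 1.   0.5 -0.4] 
 shift(cur axes) [-323.9  517.2   52. ] turn z deg 32.7 | shift(after turn) [  7.  610.2  52. ] q6 target -0.59
```

Emit:
drive_tool(increments=[[[0,0,8],[0,0,0],1],[[0,0,8],[0,0,0],1],[[0,0,8],[0,0,0],1],[[0,0,8.7],[0,0,0],1],[[0,0,0],[0.5,44,3],1],[[0,0,0],[0.5,44,3],1],[[0,0,0],[0.5,44,4],1],[[0,0,0],[0.5,44,4],1],[[0,0,0],[0.5,44,4],1],[[0,0,0],[0.5,44,4],1],[[0,0,0],[0.5,44,4],1],[[0,0,0],[0.5,44,4],1],[[0,0,0],[0.5,44,4],1],[[0,0,0],[0.5,44,4],1],[[0,0,0],[0.5,44,4],1],[[0,0,0],[0.5,44,4],1],[[0,0,0],[0.5,44,3],1],[[0,0,0],[0.5,38,3],1],[[0,0,0],[0,0,0],1]], squeeze=40)

```text
time_s: 2.52
ee_pos: [0.5578, 0.0897, 0.1696]
eef_rot: [-3.141, 0.001, 0.748]
force: [0.2, 0.5, 1.6]
grip_width: 0.094
```

```bash
python3 - <<'E'
from h import *
im,c=snap("wrist","w1.png")
go(0.557,0.091,0.17,0.75)
m=brass(im); n,l,st,ce=cv2.connectedComponentsWithStats(m)
for i in range(1,n):
    if st[i,4]>400: print(st[i],ce[i],plane("wrist",ce[i],0.011,c))
E
```

```text
t 2.58 at [0.557  0.0909 0.1698] [-3.1408e+00  9.0000e-04  7.4880e-01] w 0.0940 F [-0.2  0.5 -0.4] 
 shift(cur axes) [ 0.1 -0.1 -0.2] turn z deg -0.1 | shift(after turn) [ 0.1 -0.1 -0.2] q6 target -0.59
[ 214  103   56   57 1166] [241.00085763 138.62435678] [[0.45290244 0.10045908 0.011     ]]
[ 316  171   25  110 1991] [328.06830738 225.33902562] [[0.55920582 0.09551037 0.011     ]]
[ 196  248   43   34 1025] [216.54731707 263.5395122 ] [[ 0.50785603 -0.00178183  0.011     ]]
[  62  266   83   31 1580] [104.69367089 281.9556962 ] [[ 0.439998   -0.09053101  0.011     ]]
[387 285  46  62 662] [408.05589124 318.07703927] [[0.67934469 0.08095735 0.011     ]]
[  82  350   42   72 1412] [ 97.99575071 385.47025496] [[ 0.49937441 -0.19501122  0.011     ]]
[ 521  350   42   72 1409] [545.97799858 385.5166785 ] [[0.84502041 0.12563997 0.011     ]]
[ 268  408  372   56 6400] [449.4934375  448.91109375] [[0.83065452 0.00206942 0.011     ]]
```

View pics/w1.png

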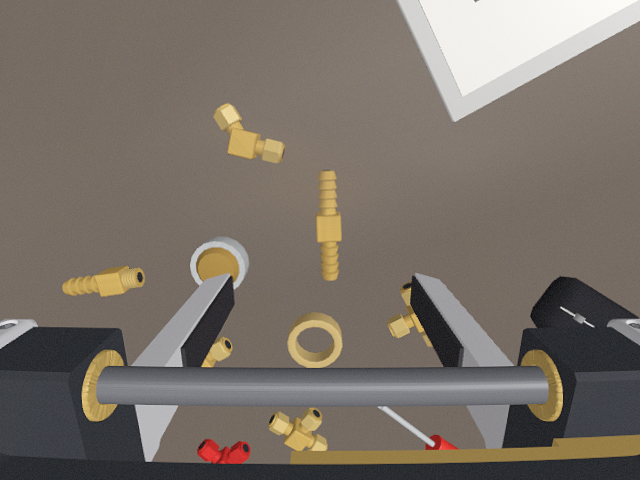

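The wrist view shows the connector at (328,225), nearly in line with the tool's y axis. The bend is at (243,140), the hose tail at (105,282), and the lid corner at the upper right.

```bash
cat >> h.py <<'E'
def comp(im,near,cal,z=0.011,name="wrist"):
    m=brass(im); n,l,st,ce=cv2.connectedComponentsWithStats(m)
    u=proj(name,[list(near)+[z]],cal)[0]
    i=min((i for i in range(1,n) if st[i,4]>100),key=lambda i:np.linalg.norm(ce[i]-u))
    return (l==i).astype(np.uint8)
def pts(mask,cal,z,name="wrist"):
    v,u=np.nonzero(mask); return plane(name,np.c_[u,v],z,cal)[:,:2]
E
python3 - <<'E'
from h import *
im=cv2.imread("pics/w1.png")[:,:,::-1].copy(); c=ctrl.calibration("wrist")
m=comp(im,(0.559,0.0955),c); P=pts(m,c,0.011)
mu=P.mean(0); w,V=np.linalg.eigh(np.cov((P-mu).T)); a=V[:,1]; n=np.array([-a[1],a[0]])
s=(P-mu)@a; t=(P-mu)@n
print(np.degrees(np.arctan2(a[1],a[0])),s.min(),s.max(),t.min(),t.max())
mid=mu+a*(s.min()+s.max())/2; print(mu,mid)
# bend width profile: block
for k in np.arange(-.055,.056,.004):
    q=t[abs(s-k)<.002]; print("%.3f %.4f %.4f"%(k,q.min() if len(q) else 0,q.max() if len(q) else 0),end=" | ")
E
```

```text
134.81568058963964 -0.052193568502475425 0.04924232731342465 -0.01095045313906759 0.011306723947673777
[0.55889623 0.09620471] [0.55993628 0.09515793]
-0.055 0.0000 0.0000 | -0.051 -0.0060 0.0053 | -0.047 -0.0070 0.0071 | -0.043 -0.0080 0.0079 | -0.039 -0.0072 0.0069 | -0.035 -0.0082 0.0077 | -0.031 -0.0074 0.0074 | -0.027 -0.0075 0.0083 | -0.023 -0.0076 0.0072 | -0.019 -0.0076 0.0080 | -0.015 -0.0105 0.0105 | -0.011 -0.0106 0.0113 | -0.007 -0.0107 0.0113 | -0.003 -0.0107 0.0111 | 0.001 -0.0108 0.0110 | 0.005 -0.0109 0.0108 | 0.009 -0.0110 0.0106 | 0.013 -0.0101 0.0096 | 0.017 -0.0076 0.0076 | 0.021 -0.0076 0.0075 | 0.025 -0.0078 0.0073 | 0.029 -0.0070 0.0072 | 0.033 -0.0071 0.0070 | 0.037 -0.0072 0.0069 | 0.041 -0.0073 0.0067 | 0.045 -0.0073 0.0075 | 0.049 -0.0065 0.0065 | 0.053 0.0000 0.0000 |
```

```bash
python3 - <<'E'
from h import *
go(0.5599,0.0952,0.020,0.782)
E
```

```text
t 2.58 at [0.557  0.0909 0.1698] [-3.1408e+00  9.0000e-04  7.4880e-01] w 0.0940 F [-0.2  0.5 -0.4] 
 shift(cur axes) [  5.1  -1.2 149.8] turn z deg -1.9 | shift(after turn) [  5.1  -1.1 149.8] q6 target -0.61
```

Emit:
drive_tool(increments=[[[0,0,-1.9],[5,-1,20],0.55],[[0,0,0],[0,0,30],0.55],[[0,0,0],[0,0,30],0.55],[[0,0,0],[0,0,25],0.55],[[0,0,0],[0,0,20],0.55],[[0,0,0],[0,0,15],0.55],[[0,0,0],[0,0,10],0.55],[[0,0,0],[0,0,0],0.55],[[0,0,0],[0,0,0],0.1],[[0,0,0],[0,0,0],0.1],[[0,0,0],[0,0,0],0.1],[[0,0,0],[0,0,0],0.1],[[0,0,0],[0,0,0],0.1]], squeeze=40)

```text
time_s: 4.2
ee_pos: [0.5601, 0.0956, 0.0207]
eef_rot: [3.141, -0.0, 0.783]
force: [-0.8, 0.5, 4.0]
grip_width: 0.0221
```

```bash
python3 - <<'E'
from h import *
snap("wrist","w2.png")
# hover above long compartment
b=np.array([0.499,-0.343]); y=-0.17; R=np.array([[np.cos(y),-np.sin(y)],[np.sin(y),np.cos(y)]])
p=b+R@[0.0395,0]; print(p)
go(p[0],p[1],0.18,y)
E
```

```text
[ 0.5379306 -0.3496827]
t 4.25 at [0.5601 0.0956 0.0207] [ 3.1413e+00 -2.0000e-04  7.8350e-01] w 0.0217 F [-0.8 -0.8  4.8] 
 shift(cur axes) [-330.   299.8 -159.3] turn z deg 54.6 | shift(after turn) [  53.5  442.6 -159.3] q6 target -0.41
```

View pics/w2.png

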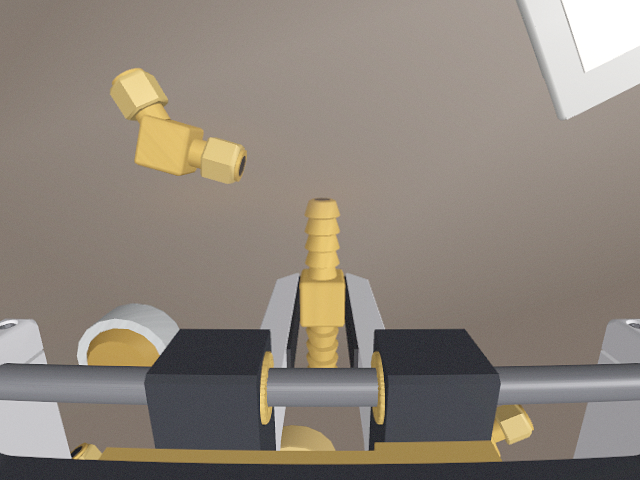

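Emit:
drive_tool(increments=[[[0,0,0],[0,0,-10],0.1],[[0,0,0],[0,0,-30],0.1],[[0,0,0],[0,0,-40],0.1],[[0,0,0],[0,0,-40],0.1],[[0,0,9],[0,0,-39],0.1],[[0,0,9],[0,0,0],0.1],[[0,0,9],[0,0,0],0.1],[[0,0,9],[0,0,0],0.1],[[0,0,9],[0,0,0],0.1],[[0,0,9.6],[0,0,0],0.1],[[0,0,0],[5,44,0],0.1],[[0,0,0],[5,44,0],0.1],[[0,0,0],[5,44,0],0.1],[[0,0,0],[5,44,0],0.1],[[0,0,0],[5,44,0],0.1],[[0,0,0],[5,44,0],0.1],[[0,0,0],[6,45,0],0.1],[[0,0,0],[6,45,0],0.1],[[0,0,0],[6,45,0],0.1],[[0,0,0],[5,44,0],0.1]])

```text
time_s: 6.75
ee_pos: [0.5371, -0.3514, 0.1799]
eef_rot: [-3.142, -0.0, -0.17]
force: [-0.0, 0.8, -0.5]
grip_width: 0.0217
```

Emit:
drive_tool(increments=[[[0,0,0],[0,0,0],0.1]])

```text
time_s: 6.88
ee_pos: [0.5365, -0.3524, 0.1792]
eef_rot: [3.142, 0.001, -0.173]
force: [-0.7, -0.5, -1.5]
grip_width: 0.0215
```

```bash
python3 - <<'E'
from h import *
snap("wrist","w3.png"); c=ctrl.calibration("wrist"); print(c['rvec'],c['tvec'])
print(ctrl.get_obs()['ee_pos'],ctrl.get_obs()['eef_rot'])
E
```

```text
[-2.86844589  0.246715    0.03351086] [-0.58816589 -0.26120219  0.28418601]
[ 0.53696232 -0.35075192  0.17928657] [-3.14124806e+00  5.62404425e-04 -1.71270412e-01]
```

View pics/w3.png

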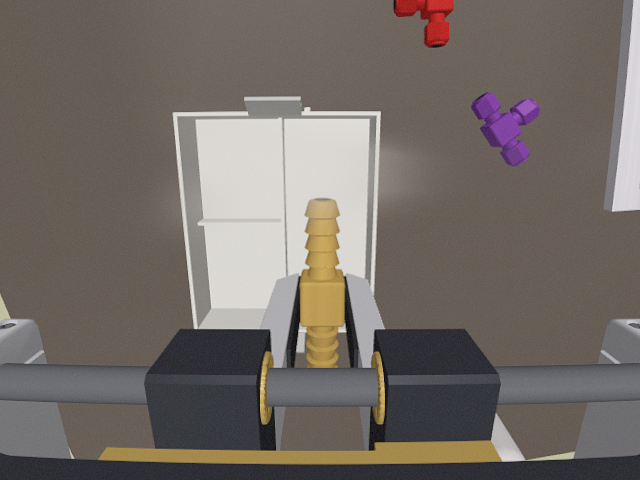

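```bash
python3 - <<'E'
import cv2
im=cv2.imread("pics/w3.png"); cv2.imwrite("pics/w3z.png",cv2.resize(im[90:350,160:400],None,fx=2.3,fy=2.3,interpolation=cv2.INTER_CUBIC))
E
```

```text
(no output)
```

View pics/w3z.png

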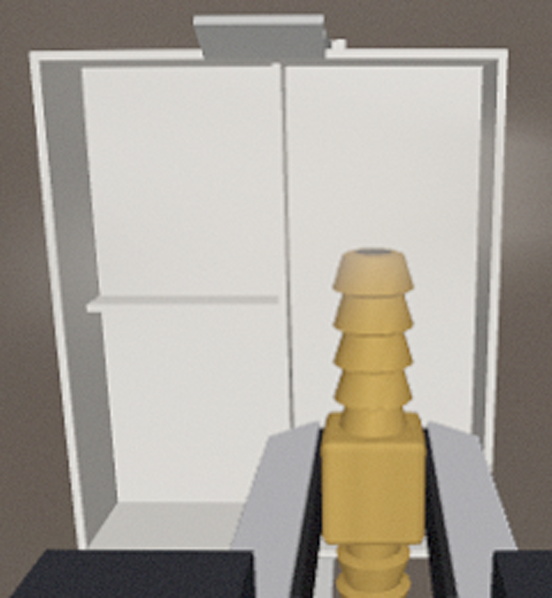

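```bash
cat > box.py <<'E'
from h import *
c=ctrl.calibration("wrist")
q=np.array([[31,53],[507,50],[78,550],[494,470],[420,557]])/2.3+[160,90]
P=plane("wrist",q,0.046,c)[:,:2]; print(P)
x=P[1]-P[0]; print("yaw top edge",np.arctan2(x[1],x[0]),np.linalg.norm(x))
yl=P[0]-P[2]; yr=P[1]-P[3]; print("left",np.arctan2(-yl[0],yl[1]),"right",np.arctan2(-yr[0],yr[1]))
yaw=np.mean([np.arctan2(x[1],x[0]),np.arctan2(-yl[0],yl[1]),np.arctan2(-yr[0],yr[1])])
ex=np.array([np.cos(yaw),np.sin(yaw)]); ey=np.array([-ex[1],ex[0]])
xm=(( (P[0]+P[2])/2@ex)+((P[1]+P[3])/2@ex))/2; yt=(P[0]@ey+P[1]@ey)/2; yb=P[4]@ey
print("yaw",yaw,"span y",yt-yb,"span x",((P[1]+P[3])/2-(P[0]+P[2])/2)@ex, "mid", xm*ex+(yt+yb)/2*ey)
E
python3 box.py
```

```text
[[ 0.43916538 -0.23426502]
 [ 0.59754465 -0.2613888 ]
 [ 0.406634   -0.41753591]
 [ 0.57274211 -0.41134692]
 [ 0.53917399 -0.44307657]]
yaw top edge -0.16961292554710566 0.1606850678313731
left -0.17567454080473202 right -0.16391247841655895
yaw -0.1697333149227989 span y 0.18892715644381103 span x 0.1616803683205528 mid [ 0.50234378 -0.34092369]
```

```bash
cat >> h.py <<'E'
B=np.array([0.5023,-0.3409]); BY=-0.170
def bw(x,y): 
    c,s=np.cos(BY),np.sin(BY); return B+np.array([c*x-s*y,s*x+c*y])
E
python3 - <<'E'
from h import *
p=bw(.0395,0); print(p); go(p[0],p[1],0.0238,BY)
E
```

```text
[ 0.5412306 -0.3475827]
t 6.92 at [ 0.537  -0.3508  0.1793] [-3.1412e+00  6.0000e-04 -1.7130e-01] w 0.0215 F [ 0.9 -0.5 -0.9] 
 shift(cur axes) [  3.7  -3.9 155.5] turn z deg -0.1 | shift(after turn) [  3.7  -3.8 155.5] q6 target -0.40
```

Emit:
drive_tool(increments=[[[0,0,0],[3.5,-4,20],0.1],[[0,0,0],[0,0,35],0.1],[[0,0,0],[0,0,35],0.1],[[0,0,0],[0,0,30],0.1],[[0,0,0],[0,0,16],0.1],[[0,0,0],[0,0,8],0.1],[[0,0,0],[0,0,5],0.1],[[0,0,0],[0,0,3],0.1],[[0,0,0],[0,0,2],0.1],[[0,0,0],[0,0,0],0.1],[[0,0,0],[0,0,0],0.1]])

```text
time_s: 8.3
ee_pos: [0.5417, -0.3467, 0.0257]
eef_rot: [3.141, -0.0, -0.17]
force: [-0.7, 0.3, -0.3]
grip_width: 0.0216
```

Emit:
drive_tool(increments=[[[0,0,0],[0,0,1],0.1],[[0,0,0],[0,0,0.7],0.1],[[0,0,0],[0,0,0.5],0.1],[[0,0,0],[0,0,0],0.1]])

```text
time_s: 8.8
ee_pos: [0.5416, -0.3467, 0.0238]
eef_rot: [3.142, -0.0, -0.17]
force: [-2.8, 1.9, 5.3]
grip_width: 0.022
```

Emit:
drive_tool(increments=[[[0,0,0],[0,0,0],0.38],[[0,0,0],[0,0,0],0.38],[[0,0,0],[0,0,0],0.38],[[0,0,0],[0,0,-10],0.38],[[0,0,0],[0,0,-30],0.38],[[0,0,0],[0,0,-40],0.38],[[0,0,0],[0,0,-40],0.38],[[0,0,0],[0,0,-36],0.38],[[0,0,0],[0,0,0],0.38]])

```text
time_s: 9.93
ee_pos: [0.5425, -0.3472, 0.1832]
eef_rot: [3.139, -0.005, -0.169]
force: [0.1, -0.4, 0.2]
grip_width: 0.0356
```

```bash
python3 - <<'E'
from h import *
snap("wrist","w4.png")
# tee stem-nut approx: block (.691,-.096), stem dir 101deg; hover w/ yaw 0.2
go(0.688,-0.075,0.17,0.2)
E
```

```text
t 9.97 at [ 0.5419 -0.3468  0.1808] [ 3.1404e+00 -2.3000e-03 -1.6950e-01] w 0.0358 F [-0.1  1.2 -0.6] 
 shift(cur axes) [  98.2 -292.6   10.8] turn z deg -21.2 | shift(after turn) [ 197.2 -237.4   10.8] q6 target -0.31
```

View pics/w4.png

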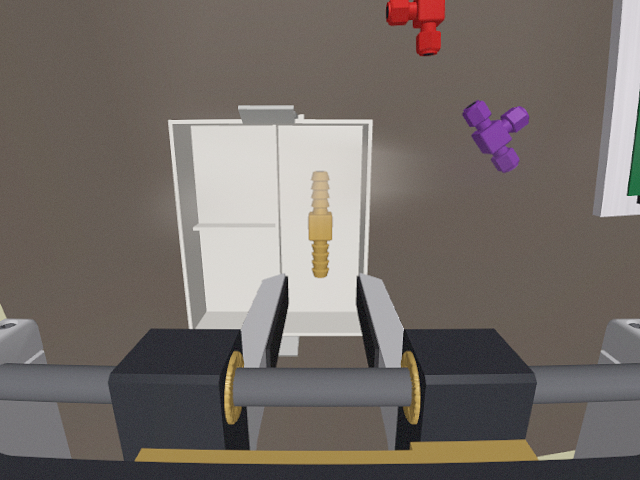

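The connector lies flat in the long compartment, at about (320,225) in the view. Next is the tee.

Emit:
drive_tool(increments=[[[0,0,-7],[0,0,0],0.38],[[0,0,-7],[0,0,0],0.38],[[0,0,-7.2],[0,0,0],0.38],[[0,0,0],[24.6,-29.7,1.3],0.38],[[0,0,0],[24.6,-29.7,1.3],0.38],[[0,0,0],[24.6,-29.7,1.3],0.38],[[0,0,0],[24.6,-29.7,1.3],0.38],[[0,0,0],[24.6,-29.7,1.3],0.38],[[0,0,0],[24.6,-29.7,1.3],0.38],[[0,0,0],[24.6,-29.7,1.3],0.38],[[0,0,0],[24.6,-29.7,1.3],0.38],[[0,0,0],[0,0,0],0.5],[[0,0,0],[0,0,0],0.5]])

```text
time_s: 11.6
ee_pos: [0.6867, -0.075, 0.1679]
eef_rot: [-3.141, 0.001, 0.2]
force: [-0.5, 0.0, 0.8]
grip_width: 0.0465
```

```bash
python3 - <<'E'
from h import *
im,c=snap("wrist","w5.png")
o=ctrl.get_obs(); print(o['ee_pos'],o['eef_rot'],o['time_s'])
m=comp(im,(.69,-.093),c); v,u=np.nonzero(m); print(u.min(),u.max(),v.min(),v.max())
cv2.imwrite("pics/w5z.png",cv2.resize(im[v.min()-15:v.max()+15,u.min()-15:u.max()+15,::-1],None,fx=4,fy=4,interpolation=cv2.INTER_CUBIC))
E
```

```text
[ 0.68664226 -0.07544309  0.16824157] [-3.14135203e+00  1.07548991e-03  1.99699144e-01] 11.65
287 363 226 266
```

View pics/w5.png

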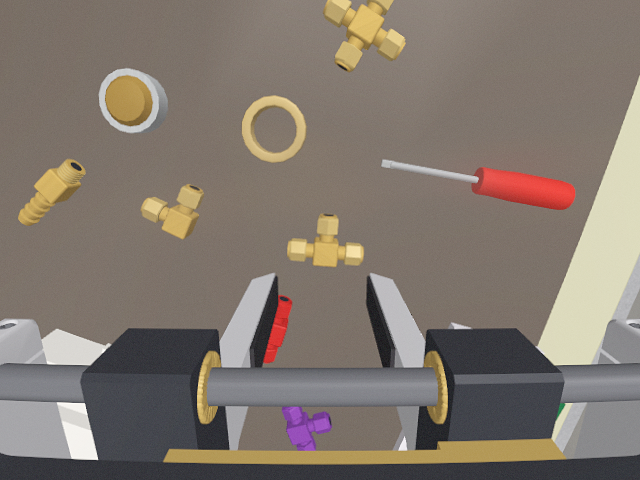

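View pics/w5z.png

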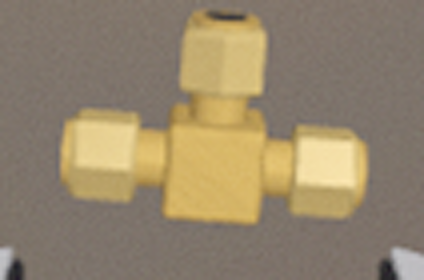

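```bash
python3 - <<'E'
from h import *
c=ctrl.calibration("wrist")
q=np.array([[174,119],[263,125],[258,222],[165,216]])/4+[272,211]
P=plane("wrist",q,.022,c)[:,:2]; print(P.mean(0),[np.linalg.norm(P[i]-P[i-1]).round(4) for i in range(4)])
for i,j in((0,1),(3,2),(3,0),(2,1)):
    d=P[j]-P[i]; print(np.degrees(np.arctan2(d[1],d[0])))
E1=plane("wrist",np.array([[62,156],[367,174]])/4+[272,211],.011,c)[:,:2]; d=E1[1]-E1[0]; print(E1.mean(0),np.degrees(np.arctan2(d[1],d[0])),np.linalg.norm(d))
E
```

```text
[ 0.6931713  -0.09462512] [np.float64(0.0226), np.float64(0.0196), np.float64(0.0225), np.float64(0.0208)]
7.441409877227619
7.542257055211139
96.04568062724074
99.23562838847468
[ 0.69362053 -0.09657547] 7.909801580143234 0.07007503594522907
```

```bash
python3 - <<'E'
from h import *
go(0.6898,-0.0705,0.020,0.136)
E
```

```text
t 11.65 at [ 0.6866 -0.0754  0.1682] [-3.1414e+00  1.1000e-03  1.9970e-01] w 0.0467 F [-0.6  0.2 -0.8] 
 shift(cur axes) [  4.1  -4.2 148.2] turn z deg 3.6 | shift(after turn) [  3.8  -4.5 148.2] q6 target -0.24
```

Emit:
drive_tool(increments=[[[0,0,3.6],[4.1,-4.2,18],0.45],[[0,0,0],[0,0,30],0.45],[[0,0,0],[0,0,30],0.45],[[0,0,0],[0,0,25],0.45],[[0,0,0],[0,0,20],0.45],[[0,0,0],[0,0,15],0.45],[[0,0,0],[0,0,10],0.45],[[0,0,0],[0,0,0],0.45],[[0,0,0],[0,0,0],0.1],[[0,0,0],[0,0,0],0.1],[[0,0,0],[0,0,0],0.1],[[0,0,0],[0,0,0],0.1],[[0,0,0],[0,0,0],0.1]], squeeze=50)

```text
time_s: 13.28
ee_pos: [0.6906, -0.0696, 0.0213]
eef_rot: [3.141, -0.001, 0.138]
force: [-0.9, 0.6, 4.5]
grip_width: 0.0174
```

```bash
python3 - <<'E'
from h import *
im,c=snap("wrist","w6.png"); go(0.6898,-0.0705,0.020,0.136)
E
```

```text
t 13.32 at [ 0.6906 -0.0697  0.0213] [ 3.1414e+00 -7.0000e-04  1.3770e-01] w 0.0173 F [-0.2  0.8  5.1] 
 shift(cur axes) [-0.9  0.7  1.3] turn z deg 0.1 | shift(after turn) [-0.9  0.7  1.3] q6 target -0.24
```

View pics/w6.png

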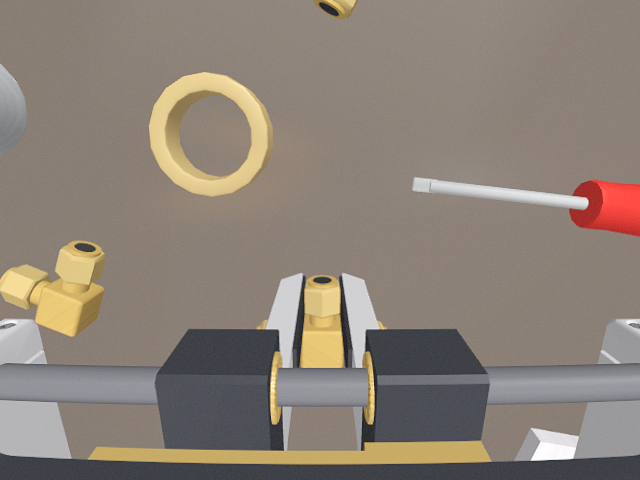

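```bash
python3 - <<'E'
from h import *
p=bw(-.0535,.0465); print(p); go(p[0],p[1],0.15,BY+np.pi/2)
E
```

```text
[ 0.45743819 -0.28601905]
t 13.32 at [ 0.6906 -0.0697  0.0213] [ 3.1414e+00 -7.0000e-04  1.3770e-01] w 0.0173 F [-0.2  0.8  5.1] 
 shift(cur axes) [-260.6  182.3 -128.7] turn z deg -72.4 | shift(after turn) [-252.7 -193.2 -128.7] q6 target -1.96
```

Emit:
drive_tool(increments=[[[0,0,0],[0,0,-9],0.1],[[0,0,0],[0,0,-30],0.1],[[0,0,0],[0,0,-45],0.1],[[0,0,0],[0,0,-45],0.1],[[0,0,0],[-32.6,22.8,0],0.1],[[0,0,0],[-32.6,22.8,0],0.1],[[0,0,0],[-32.6,22.8,0],0.1],[[0,0,0],[-32.6,22.8,0],0.1],[[0,0,0],[-32.6,22.8,0],0.1],[[0,0,0],[-32.6,22.8,0],0.1],[[0,0,0],[-32.6,22.8,0],0.1],[[0,0,0],[-32.6,22.8,0],0.1],[[0,0,-9],[0,0,0],0.1],[[0,0,-9],[0,0,0],0.1],[[0,0,-9],[0,0,0],0.1],[[0,0,-9],[0,0,0],0.1],[[0,0,-9],[0,0,0],0.1],[[0,0,-9],[0,0,0],0.1],[[0,0,-9],[0,0,0],0.1],[[0,0,-9.4],[0,0,0],0.1]])

```text
time_s: 15.82
ee_pos: [0.4569, -0.286, 0.15]
eef_rot: [-3.141, -0.0, 1.407]
force: [-0.4, 0.7, -1.7]
grip_width: 0.0176
```

Emit:
drive_tool(increments=[[[0,0,0],[0,0,0],0.1]])

```text
time_s: 15.95
ee_pos: [0.4569, -0.286, 0.15]
eef_rot: [-3.141, -0.0, 1.4]
force: [0.6, -0.6, -2.3]
grip_width: 0.0178
```

```bash
python3 - <<'E'
from h import *
im,c=snap("wrist","w7.png"); p=bw(-.0535,.0465); go(p[0],p[1],0.0245,BY+np.pi/2)
E
```

```text
t 16.00 at [ 0.4569 -0.2861  0.15  ] [-3.1414 -0.      1.3977] w 0.0177 F [-0.9  0.4 -1.7] 
 shift(cur axes) [1.000e-01 5.000e-01 1.255e+02] turn z deg -0.2 | shift(after turn) [1.000e-01 5.000e-01 1.255e+02] q6 target -1.96
```

View pics/w7.png

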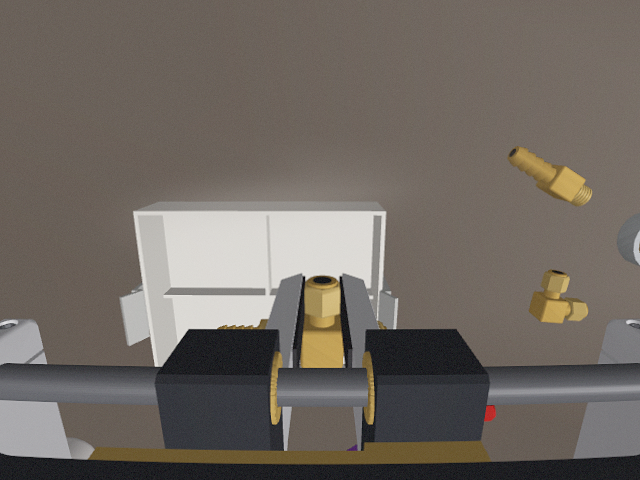

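Emit:
drive_tool(increments=[[[0,0,0],[0,0.5,15],0.1],[[0,0,0],[0,0,30],0.1],[[0,0,0],[0,0,30],0.1],[[0,0,0],[0,0,20],0.1],[[0,0,0],[0,0,12],0.1],[[0,0,0],[0,0,8],0.1],[[0,0,0],[0,0,5],0.1],[[0,0,0],[0,0,3],0.1],[[0,0,0],[0,0,1],0.1],[[0,0,0],[0,0,0.7],0.1],[[0,0,0],[0,0,0.5],0.1],[[0,0,0],[0,0,0],0.1]])

```text
time_s: 17.5
ee_pos: [0.4576, -0.2862, 0.0247]
eef_rot: [3.141, 0.0, 1.401]
force: [-0.3, -0.3, -1.5]
grip_width: 0.018
```

Emit:
drive_tool(increments=[[[0,0,0],[0,0,0.5],0.1],[[0,0,0],[0,0,0.4],0.1],[[0,0,0],[0,0,0],0.1]])

```text
time_s: 17.88
ee_pos: [0.4576, -0.2863, 0.0243]
eef_rot: [3.141, 0.0, 1.401]
force: [-2.9, 1.5, 5.7]
grip_width: 0.0177
```

Emit:
drive_tool(increments=[[[0,0,0],[0,0,0],0.4],[[0,0,0],[0,0,0],0.4],[[0,0,0],[0,0,0],0.4],[[0,0,0],[0,0,-10],0.4],[[0,0,0],[0,0,-30],0.4],[[0,0,0],[0,0,-40],0.4],[[0,0,0],[0,0,-40],0.4],[[0,0,0],[0,0,-25],0.4],[[0,0,0],[0,0,0],0.4]])

```text
time_s: 19.0
ee_pos: [0.4581, -0.2866, 0.1709]
eef_rot: [3.138, 0.002, 1.401]
force: [-0.1, -0.3, -0.1]
grip_width: 0.0375
```

```bash
python3 - <<'E'
from h import *
im,c=snap("wrist","w8.png"); go(0.54,-0.09,0.17,1.3)
E
```

```text
t 19.05 at [ 0.4576 -0.2862  0.1692] [3.1404e+00 5.0000e-04 1.4013e+00] w 0.0376 F [ 0.   0.2 -0.6] 
 shift(cur axes) [207.3  48.1  -0.8] turn z deg 5.8 | shift(after turn) [211.1  26.9  -0.8] q6 target -1.47
```

View pics/w8.png

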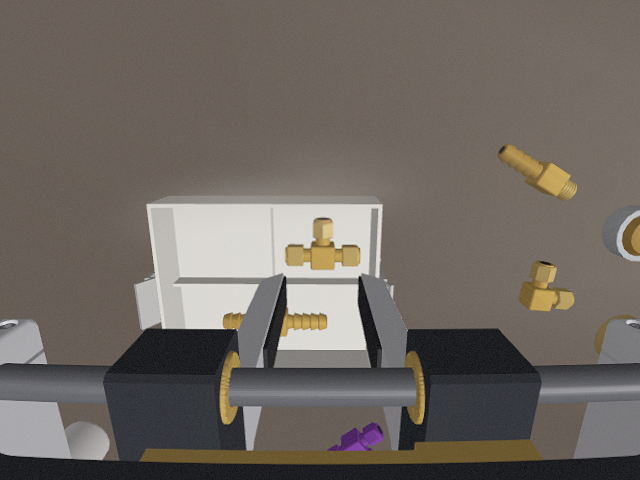

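The tee lies flat in the +y short compartment, at about (322,250). Next is the elbow.

Emit:
drive_tool(increments=[[[0,0,5.8],[0,0,0],0.4],[[0,0,0],[35.2,4.5,0],0.4],[[0,0,0],[35.2,4.5,0],0.4],[[0,0,0],[35.2,4.5,0],0.4],[[0,0,0],[35.2,4.5,0],0.4],[[0,0,0],[35.2,4.5,0],0.45],[[0,0,0],[35.2,4.5,0],0.45],[[0,0,0],[0,0,0],0.45],[[0,0,0],[0,0,0],0.45]])

```text
time_s: 20.18
ee_pos: [0.5395, -0.0903, 0.1678]
eef_rot: [-3.14, 0.0, 1.3]
force: [0.4, 0.1, -0.6]
grip_width: 0.0421
```

```bash
python3 - <<'E'
from h import *
im,c=snap("wrist","w9.png")
o=ctrl.get_obs(); print(o['ee_pos'],o['eef_rot'],o['time_s'])
m=comp(im,(.553,-.09),c); v,u=np.nonzero(m); print(u.min(),u.max(),v.min(),v.max())
cv2.imwrite("pics/w9z.png",cv2.resize(im[v.min()-15:v.max()+15,u.min()-15:u.max()+15,::-1],None,fx=5,fy=5,interpolation=cv2.INTER_CUBIC))
E
```

```text
[ 0.53955166 -0.0905718   0.16808879] [-3.14049714e+00  1.57127348e-04  1.29947501e+00] 20.225
313 362 214 265
```

View pics/w9z.png

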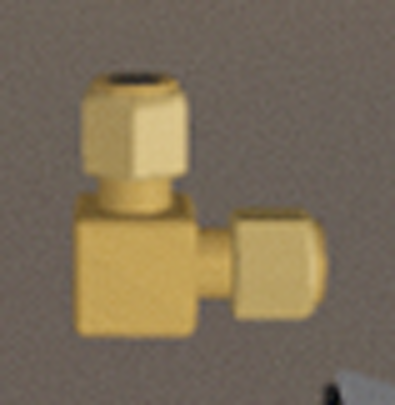

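```bash
python3 - <<'E'
from h import *
c=ctrl.calibration("wrist")
q=np.array([[78,213],[195,212],[196,335],[77,336]])/5+[298,199]
P=plane("wrist",q,.022,c)[:,:2]; m=P.mean(0); print(m,[np.linalg.norm(P[i]-P[i-1]).round(4) for i in range(4)])
for i,j in((0,1),(3,2),(3,0),(2,1)):
    d=P[j]-P[i]; print(np.degrees(np.arctan2(d[1],d[0])))
# stem nut axis: mid of nut sides at z=.011
n=plane("wrist",np.array([[82,135],[189,135]])/5+[298,199],.011,c)[:,:2]; print(n.mean(0),np.linalg.norm(n[1]-n[0]))
yaw=np.radians(74.5); g=m+.0255*np.array([-np.sin(yaw),np.cos(yaw)]); print(g); go(g[0],g[1],.02,yaw)
E
```

```text
[ 0.55920981 -0.0930679 ] [np.float64(0.0228), np.float64(0.0205), np.float64(0.0228), np.float64(0.0213)]
74.9408546932744
74.93846607666909
163.6411426357256
165.50627486582837
[ 0.53717872 -0.08707119] 0.019230833347516282
[ 0.53463723 -0.08625332]
t 20.23 at [ 0.5396 -0.0906  0.1681] [-3.1405e+00  2.0000e-04  1.2995e+00] w 0.0422 F [-0.2 -0.1  0. ] 
 shift(cur axes) [  2.8  -5.9 148.1] turn z deg -0.0 | shift(after turn) [  2.8  -5.9 148.1] q6 target -1.46
```

Emit:
drive_tool(increments=[[[0,0,0],[2.8,-5.9,18],0.45],[[0,0,0],[0,0,30],0.45],[[0,0,0],[0,0,30],0.45],[[0,0,0],[0,0,25],0.45],[[0,0,0],[0,0,20],0.45],[[0,0,0],[0,0,15],0.45],[[0,0,0],[0,0,9],0.45],[[0,0,0],[0,0,0],0.45],[[0,0,0],[0,0,0],0.1],[[0,0,0],[0,0,0],0.1],[[0,0,0],[0,0,0],0.1],[[0,0,0],[0,0,0],0.1],[[0,0,0],[0,0,0],0.1]])

```text
time_s: 21.85
ee_pos: [0.5353, -0.0857, 0.0221]
eef_rot: [3.141, -0.0, 1.3]
force: [-1.4, 0.6, 5.1]
grip_width: 0.0176
```

```bash
python3 - <<'E'
from h import *
im,c=snap("wrist","w10.png"); p=bw(-.0535,-.055); print(p); go(p[0],p[1],0.15,BY+np.pi/2)
E
```

```text
[ 0.44026619 -0.38605591]
t 21.90 at [ 0.5353 -0.0856  0.0221] [ 3.1411 -0.      1.3001] w 0.0174 F [-2.1  1.   5.9] 
 shift(cur axes) [-314.9  -11.2 -127.9] turn z deg -5.8 | shift(after turn) [-312.2  -42.8 -127.9] q6 target -2.12
```

View pics/w10.png

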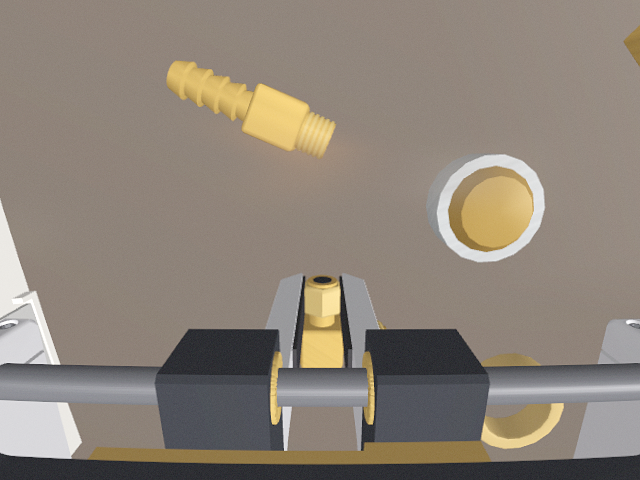

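Emit:
drive_tool(increments=[[[0,0,0],[0,0,-9],0.1],[[0,0,0],[0,0,-30],0.1],[[0,0,0],[0,0,-45],0.1],[[0,0,-5.8],[0,0,-44],0.1],[[0,0,0],[-38.6,-5.4,0],0.1],[[0,0,0],[-38.6,-5.4,0],0.1],[[0,0,0],[-38.6,-5.4,0],0.1],[[0,0,0],[-38.6,-5.4,0],0.1],[[0,0,0],[-38.6,-5.4,0],0.1],[[0,0,0],[-38.6,-5.4,0],0.1],[[0,0,0],[-38.6,-5.4,0],0.1],[[0,0,0],[-38.6,-5.0,0],0.1],[[0,0,0],[0,0,0],0.1],[[0,0,0],[0,0,0],0.1]])

```text
time_s: 23.65
ee_pos: [0.4408, -0.3823, 0.1497]
eef_rot: [-3.141, -0.0, 1.401]
force: [0.0, 0.5, -1.1]
grip_width: 0.0174
```

```bash
python3 - <<'E'
from h import *
im,c=snap("wrist","w11.png"); p=bw(-.0535,-.052); go(p[0],p[1],0.0251,BY+np.pi/2)
E
```

```text
t 23.70 at [ 0.441  -0.382   0.1498] [-3.1414e+00 -3.0000e-04  1.4018e+00] w 0.0177 F [ 0.  -0.1 -1.3] 
 shift(cur axes) [-1.100e+00 -1.000e-01  1.247e+02] turn z deg 0.1 | shift(after turn) [-1.100e+00 -1.000e-01  1.247e+02] q6 target -2.12
```

View pics/w11.png

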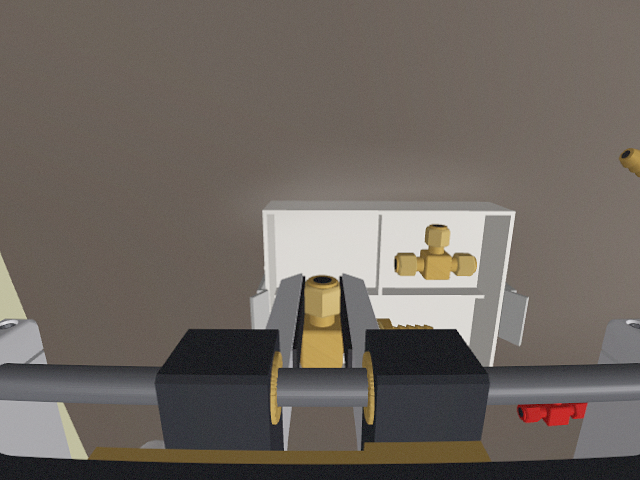

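Emit:
drive_tool(increments=[[[0,0,0],[-0.8,0,15],0.1],[[0,0,0],[0,0,30],0.1],[[0,0,0],[0,0,30],0.1],[[0,0,0],[0,0,20],0.1],[[0,0,0],[0,0,12],0.1],[[0,0,0],[0,0,7],0.1],[[0,0,0],[0,0,4],0.1],[[0,0,0],[0,0,3],0.1],[[0,0,0],[0,0,1.5],0.1],[[0,0,0],[0,0,1],0.1],[[0,0,0],[0,0,0.5],0.1],[[0,0,0],[0,0,0],0.1]])

```text
time_s: 25.2
ee_pos: [0.4407, -0.3836, 0.0258]
eef_rot: [3.142, 0.0, 1.401]
force: [0.2, 0.5, -0.9]
grip_width: 0.0172
```

Emit:
drive_tool(increments=[[[0,0,0],[0,0,0.5],0.1],[[0,0,0],[0,0,0.5],0.1],[[0,0,0],[0,0,0],0.1]])

```text
time_s: 25.58
ee_pos: [0.4407, -0.3837, 0.0251]
eef_rot: [3.141, 0.0, 1.401]
force: [-2.0, 1.1, 4.7]
grip_width: 0.0175
```

Emit:
drive_tool(increments=[[[0,0,0],[0,0,0],0.4],[[0,0,0],[0,0,0],0.4],[[0,0,0],[0,0,0],0.4],[[0,0,0],[0,0,-10],0.4],[[0,0,0],[0,0,-30],0.4],[[0,0,0],[0,0,-40],0.4],[[0,0,0],[0,0,-40],0.4],[[0,0,0],[0,0,-35],0.4],[[0,0,0],[0,0,0],0.4]])

```text
time_s: 26.7
ee_pos: [0.4414, -0.3843, 0.1832]
eef_rot: [3.137, 0.003, 1.401]
force: [-0.0, 0.7, 0.5]
grip_width: 0.0375
```

```bash
python3 - <<'E'
from h import *
im,c=snap("wrist","w12.png"); go(0.524,0.338,0.18,-0.313)
E
```

```text
t 26.75 at [ 0.4409 -0.3838  0.1811] [3.1396e+00 1.4000e-03 1.4013e+00] w 0.0375 F [ 0.2  0.2 -0.5] 
 shift(cur axes) [725.5 -39.9   1.1] turn z deg 98.2 | shift(after turn) [-143.2 -712.3    1.1] q6 target 0.89
```

View pics/w12.png

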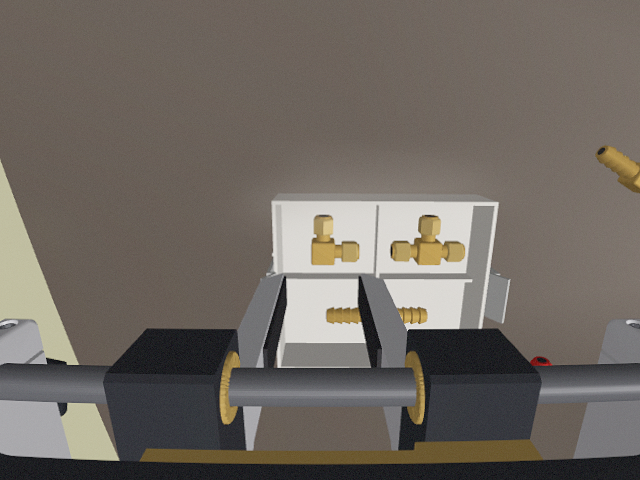

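All three parts are in the box and lying flat. Now the lid.

Emit:
drive_tool(increments=[[[0,0,0],[25,-1.5,0],0.4],[[0,0,0],[41.2,-2.4,0],0.4],[[0,0,0],[41.2,-2.4,0],0.4],[[0,0,0],[41.2,-2.4,0],0.4],[[0,0,0],[41.2,-2.4,0],0.4],[[0,0,0],[41.2,-2.4,0],0.4],[[0,0,0],[41.2,-2.4,0],0.4],[[0,0,0],[41.2,-2.4,0],0.4],[[0,0,0],[41.2,-2.4,0],0.4],[[0,0,0],[41.2,-2.4,0],0.4],[[0,0,0],[41.2,-2.4,0],0.4],[[0,0,0],[41.2,-2.4,0],0.4],[[0,0,0],[41.2,-2.4,0],0.4],[[0,0,0],[41.2,-2.4,0],0.4],[[0,0,0],[41.2,-2.4,0],0.4],[[0,0,0],[41.2,-2.4,0],0.4],[[0,0,0],[41.2,-2.4,0],0.4],[[0,0,0],[41.2,-2.4,0],0.4]])

```text
time_s: 29.0
ee_pos: [0.521, 0.3397, 0.1785]
eef_rot: [-3.14, 0.001, 1.401]
force: [0.0, -0.3, 1.1]
grip_width: 0.0376
```

Emit:
drive_tool(increments=[[[0,0,9.8],[0,0,0],0.4],[[0,0,9.8],[0,0,0],0.4],[[0,0,9.8],[0,0,0],0.4],[[0,0,9.8],[0,0,0],0.4],[[0,0,9.8],[0,0,0],0.4],[[0,0,9.8],[0,0,0],0.4],[[0,0,9.8],[0,0,0],0.4],[[0,0,9.8],[0,0,0],0.4],[[0,0,9.8],[0,0,0],0.4],[[0,0,9.8],[0,0,0],0.4],[[0,0,0],[0,0,0],0.4]])

```text
time_s: 30.38
ee_pos: [0.521, 0.3384, 0.1787]
eef_rot: [3.14, 0.001, -0.308]
force: [-0.3, -0.2, 0.0]
grip_width: 0.0376
```

```bash
python3 - <<'E'
from h import *
im,c=snap("wrist","w13.png"); go(0.524,0.338,0.18,-0.313)
E
```

```text
t 30.43 at [0.5211 0.3384 0.1789] [ 3.1406e+00  1.0000e-03 -3.0530e-01] w 0.0374 F [-0.7 -0.  -0.2] 
 shift(cur axes) [ 2.9 -0.5 -1.1] turn z deg 0.4 | shift(after turn) [ 2.9 -0.5 -1.1] q6 target 0.89
```

View pics/w13.png

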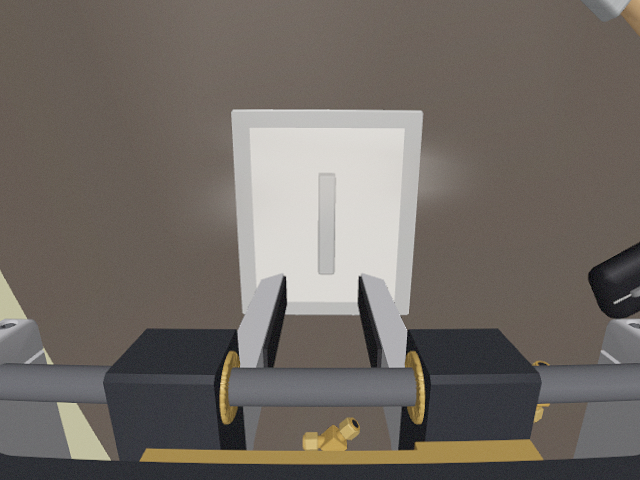

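```bash
python3 - <<'E'
import cv2
im=cv2.imread("pics/w13.png"); cv2.imwrite("pics/w13z.png",cv2.resize(im[100:330,220:440],None,fx=2.5,fy=2.5,interpolation=cv2.INTER_CUBIC))
E
```

```text
(no output)
```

View pics/w13z.png

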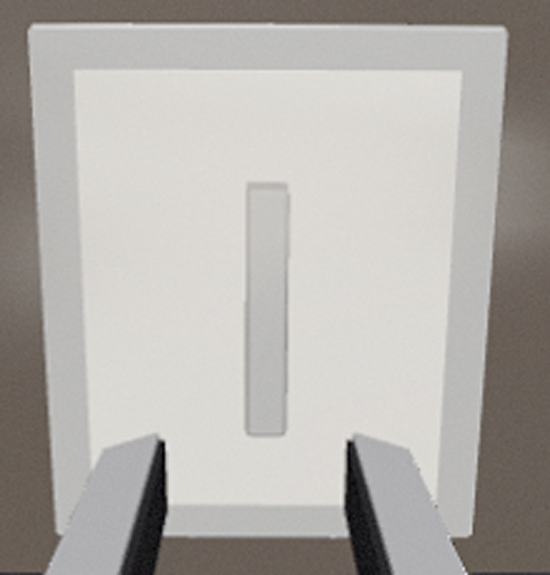

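```bash
python3 - <<'E'
from h import *
c=ctrl.calibration("wrist")
def f(q,z):
    P=plane("wrist",np.array(q)/2.5+[220,100],z,c)[:,:2]
    print(P.mean(0),[np.linalg.norm(P[i]-P[i-1]).round(4) for i in range(4)])
    for i,j in((0,1),(3,2)):
        d=P[j]-P[i]; print("x ang",np.arctan2(d[1],d[0]))
    for i,j in((3,0),(2,1)):
        d=P[j]-P[i]; print("y ang",np.arctan2(-d[0],d[1]))
f([[30,27],[507,29],[471,536],[57,534]],.020)
f([[247,188],[288,188],[286,435],[246,435]],.049)
E
```

```text
[0.52642913 0.34445925] [np.float64(0.1864), np.float64(0.1603), np.float64(0.1867), np.float64(0.1607)]
x ang -0.30930966085364675
x ang -0.3107315729448634
y ang -0.3123577950937728
y ang -0.31009298372299343
[0.52646761 0.34511929] [np.float64(0.0833), np.float64(0.013), np.float64(0.0833), np.float64(0.0136)]
x ang -0.30538947825269214
x ang -0.3054429543450472
y ang -0.31198281876454587
y ang -0.3044720463639339
```

```bash
python3 - <<'E'
from h import *
go(0.5265,0.3448,0.042,-0.310)
E
```

```text
t 30.43 at [0.5211 0.3384 0.1789] [ 3.1406e+00  1.0000e-03 -3.0530e-01] w 0.0374 F [-0.7 -0.  -0.2] 
 shift(cur axes) [  3.2  -7.7 136.9] turn z deg 0.3 | shift(after turn) [  3.2  -7.8 136.9] q6 target 0.89
```

Emit:
drive_tool(increments=[[[0,0,0.3],[3.2,-7.7,18],0.4],[[0,0,0],[0,0,30],0.4],[[0,0,0],[0,0,30],0.4],[[0,0,0],[0,0,25],0.4],[[0,0,0],[0,0,18],0.4],[[0,0,0],[0,0,10],0.4],[[0,0,0],[0,0,5],0.4],[[0,0,0],[0,0,0],0.4],[[0,0,0],[0,0,0],0.08],[[0,0,0],[0,0,0],0.02],[[0,0,0],[0,0,0],0.02],[[0,0,0],[0,0,0],0.02],[[0,0,0],[0,0,0],0.02]], squeeze=60)

```text
time_s: 32.05
ee_pos: [0.5269, 0.345, 0.0441]
eef_rot: [-3.141, -0.0, -0.314]
force: [-1.3, -0.8, 3.9]
grip_width: 0.0136
```

```bash
python3 - <<'E'
from h import *
im,c=snap("wrist","w14.png"); go(B[0],B[1],0.22,BY)
E
```

```text
t 32.10 at [0.5269 0.345  0.0441] [-3.1413e+00 -3.0000e-04 -3.1430e-01] w 0.0136 F [-0.3 -0.3  3.3] 
 shift(cur axes) [ 188.7  659.9 -175.9] turn z deg -8.3 | shift(after turn) [  91.8  680.2 -175.9] q6 target -0.43
```

View pics/w14.png

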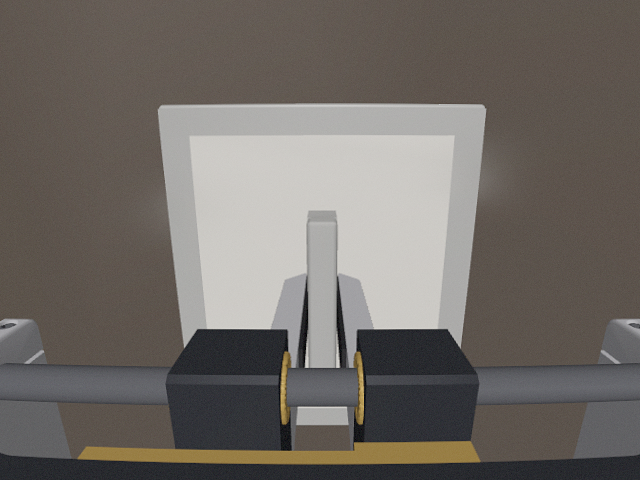

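```bash
python3 - <<'E'
import cv2
from h import *
im=cv2.imread("pics/w14.png"); cv2.imwrite("pics/w14z.png",cv2.resize(im[90:130,150:500],None,fx=2.2,fy=8,interpolation=cv2.INTER_CUBIC))
c=ctrl.calibration("wrist"); P=plane("wrist",[[160,107],[485,107]],.02,c)[:,:2]
o=ctrl.get_obs();ps=o['eef_rot'][2]; d=P-o['ee_pos'][:2]
print(np.c_[d@[np.cos(ps),np.sin(ps)],d@[np.sin(ps),-np.cos(ps)]])
E
```

```text
[[-0.07992856 -0.09264502]
 [ 0.07927189 -0.09259434]]
```

View pics/w14z.png

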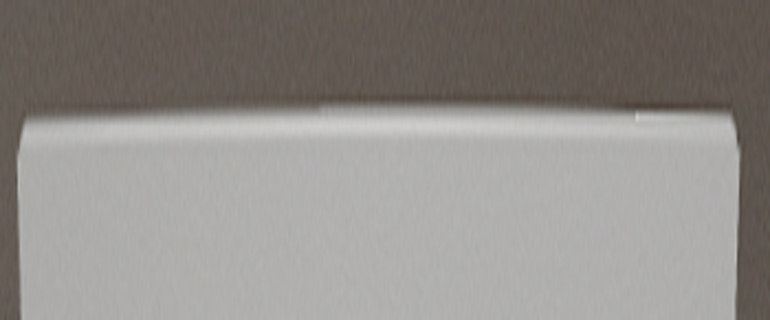

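Emit:
drive_tool(increments=[[[0,0,0],[0,0,-5],0.02],[[0,0,0],[0,0,-15],0.02],[[0,0,0],[0,0,-30],0.02],[[0,0,0],[0,0,-40],0.02],[[0,0,0],[0,0,-40],0.02],[[0,0,0],[0,0,-30],0.02],[[0,0,0],[0,0,-15],0.02],[[0,0,-4],[0,0,0],0.02],[[0,0,-4.3],[0,0,0],0.02],[[0,0,0],[0,0,0],0.02]])

```text
time_s: 33.35
ee_pos: [0.5266, 0.3448, 0.2183]
eef_rot: [3.141, 0.001, -0.17]
force: [0.2, 0.2, -2.6]
grip_width: 0.0137
```

```bash
python3 - <<'E'
from h import *
go(.5025,-.340,0.22,BY)
E
```

```text
t 33.35 at [0.5266 0.3448 0.2183] [ 3.141e+00  8.000e-04 -1.700e-01] w 0.0137 F [ 0.2  0.2 -2.6] 
 shift(cur axes) [ 92.1 679.   -1.7] turn z deg 0.0 | shift(after turn) [ 92.2 679.   -1.7] q6 target -0.42
```

Emit:
drive_tool(increments=[[[0,0,0],[2,15,0],0.02],[[0,0,0],[5,37,0],0.02],[[0,0,0],[5.4,40,0],0.02],[[0,0,0],[5.4,40,0],0.02],[[0,0,0],[5.4,40,0],0.02],[[0,0,0],[5.4,40,0],0.02],[[0,0,0],[5.4,40,0],0.02],[[0,0,0],[5.4,40,0],0.02],[[0,0,0],[5.4,40,0],0.02],[[0,0,0],[5.4,40,0],0.02],[[0,0,0],[5.4,40,0],0.02],[[0,0,0],[5.4,40,0],0.02],[[0,0,0],[5.4,40,0],0.02],[[0,0,0],[5.4,40,0],0.02],[[0,0,0],[5.4,40,0],0.02],[[0,0,0],[5.4,40,0],0.02],[[0,0,0],[5,36,0],0.02],[[0,0,0],[4.5,31,0],0.02],[[0,0,0],[0,0,0],0.02],[[0,0,0],[0,0,0],0.02]])

```text
time_s: 35.85
ee_pos: [0.5025, -0.3396, 0.2186]
eef_rot: [-3.141, 0.0, -0.17]
force: [-0.2, -0.0, -1.7]
grip_width: 0.0135
```

```bash
python3 - <<'E'
from h import *
im,c=snap("wrist","w15.png"); snap("scene","s15.png"); go(.5025,-.340,0.0741,BY)
E
```

```text
t 35.95 at [ 0.5029 -0.3392  0.2189] [-3.1415 -0.     -0.1692] w 0.0134 F [ 0.7 -0.2 -1.1] 
 shift(cur axes) [ -0.3   0.9 144.8] turn z deg 0.0 | shift(after turn) [ -0.3   0.9 144.8] q6 target -0.42
```

View pics/w15.png

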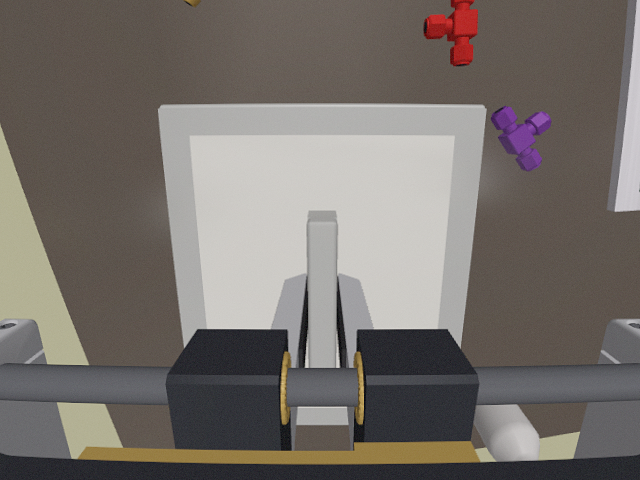

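View pics/s15.png

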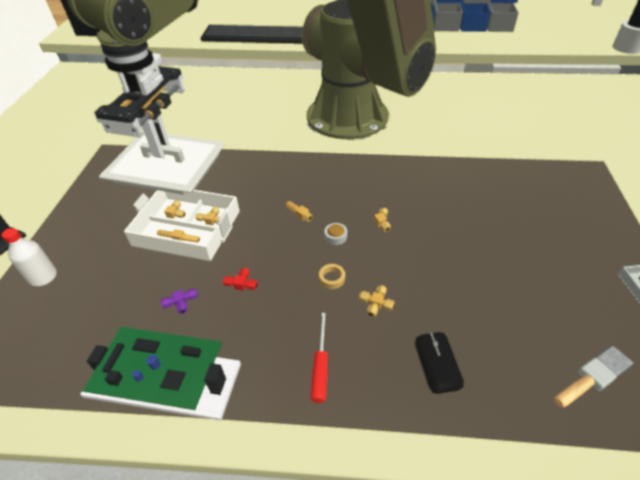

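Emit:
drive_tool(increments=[[[0,0,0],[-0.2,0.7,15],0.02],[[0,0,0],[0,0,30],0.02],[[0,0,0],[0,0,30],0.02],[[0,0,0],[0,0,18],0.02],[[0,0,0],[0,0,8],0.02],[[0,0,0],[0,0,4],0.02],[[0,0,0],[0,0,3],0.02],[[0,0,0],[0,0,3],0.02],[[0,0,0],[0,0,2],0.02],[[0,0,0],[0,0,2],0.02],[[0,0,0],[0,0,0],0.02]])

```text
time_s: 37.33
ee_pos: [0.5026, -0.3405, 0.1036]
eef_rot: [-3.142, 0.0, -0.169]
force: [-0.7, 0.0, -1.3]
grip_width: 0.0132
```

```bash
python3 - <<'E'
from h import *
im,c=snap("wrist","w16.png"); go(.5025,-.340,0.0741,BY); print(ctrl.get_obs()['moment'])
E
```

```text
t 37.38 at [ 0.5027 -0.3406  0.1038] [-3.1416  0.     -0.1695] w 0.0136 F [ 0.5  0.  -2.3] 
 shift(cur axes) [-0.3 -0.5 29.7] turn z deg 0.0 | shift(after turn) [-0.3 -0.5 29.7] q6 target -0.42
[-0.08736754  0.07859929 -0.01968246]
```

View pics/w16.png

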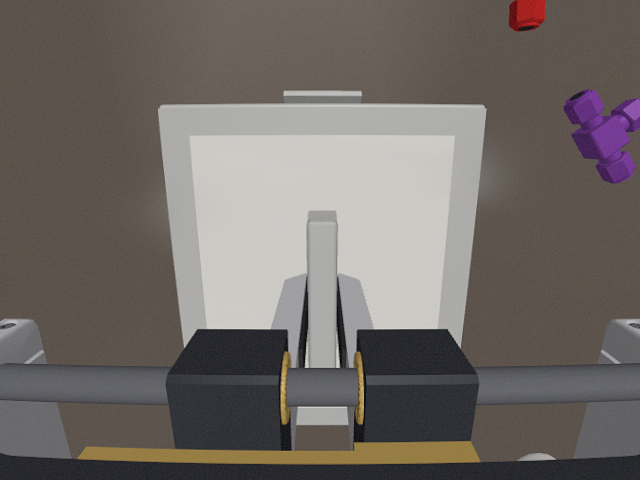

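Emit:
drive_tool(increments=[[[0,0,0],[0,0,2],0.02],[[0,0,0],[0,0,2],0.02],[[0,0,0],[0,0,2],0.02],[[0,0,0],[0,0,2],0.02],[[0,0,0],[0,0,2],0.02],[[0,0,0],[0,0,0],0.02]])

```text
time_s: 38.12
ee_pos: [0.5026, -0.3405, 0.0936]
eef_rot: [-3.141, 0.0, -0.17]
force: [-0.1, 0.5, -2.1]
grip_width: 0.0131
```

Emit:
drive_tool(increments=[[[0,0,0],[0,0,2],0.02],[[0,0,0],[0,0,1.5],0.02],[[0,0,0],[0,0,1.5],0.02],[[0,0,0],[0,0,0],0.02]])

```text
time_s: 38.62
ee_pos: [0.5026, -0.3405, 0.0886]
eef_rot: [-3.141, 0.0, -0.17]
force: [-0.1, 0.3, -1.4]
grip_width: 0.0139
```

Emit:
drive_tool(increments=[[[0,0,0],[0,0,2],0.02],[[0,0,0],[0,0,1.5],0.02],[[0,0,0],[0,0,1.5],0.02],[[0,0,0],[0,0,0],0.02]])

```text
time_s: 39.12
ee_pos: [0.5028, -0.3407, 0.0839]
eef_rot: [3.141, -0.0, -0.17]
force: [-0.2, -1.5, 1.1]
grip_width: 0.0135
```

Emit:
drive_tool(increments=[[[0,0,0],[0,0,1.5],0.02],[[0,0,0],[0,0,1.5],0.02],[[0,0,0],[0,0,0],0.02]])

```text
time_s: 39.5
ee_pos: [0.5028, -0.3406, 0.0808]
eef_rot: [3.142, -0.0, -0.17]
force: [0.2, -2.4, 3.4]
grip_width: 0.013
```

Emit:
drive_tool(increments=[[[0,0,0],[0,0,1.5],0.02],[[0,0,0],[0,0,1.5],0.02],[[0,0,0],[0,0,0],0.02]])

```text
time_s: 39.88
ee_pos: [0.5023, -0.3405, 0.0771]
eef_rot: [-3.142, 0.001, -0.169]
force: [-0.2, -4.2, -2.6]
grip_width: 0.013
```

Emit:
drive_tool(increments=[[[0,0,0],[0,0,1],0.02],[[0,0,0],[0,0,1],0.02],[[0,0,0],[0,0,0],0.02]])

```text
time_s: 40.25
ee_pos: [0.5025, -0.3404, 0.0753]
eef_rot: [-3.141, 0.001, -0.169]
force: [-0.4, -3.2, -4.0]
grip_width: 0.0136
```

Emit:
drive_tool(increments=[[[0,0,0],[0,0,1],0.02],[[0,0,0],[0,0,0],0.02]])

```text
time_s: 40.5
ee_pos: [0.5027, -0.3403, 0.0748]
eef_rot: [-3.141, 0.0, -0.169]
force: [-0.6, 0.2, -0.8]
grip_width: 0.0136
```

```bash
python3 - <<'E'
from h import *
im,c=snap("wrist","w17.png"); go(.5025,-.340,0.0741,BY); print(ctrl.get_obs()['moment'])
E
```

```text
t 40.55 at [ 0.5027 -0.3403  0.0748] [-3.1413e+00  1.0000e-04 -1.6940e-01] w 0.0132 F [-1.4  0.6 -0.1] 
 shift(cur axes) [-0.3 -0.3  0.7] turn z deg 0.0 | shift(after turn) [-0.3 -0.3  0.7] q6 target -0.42
[-0.28728087  0.3387894  -0.06657289]
```

View pics/w17.png

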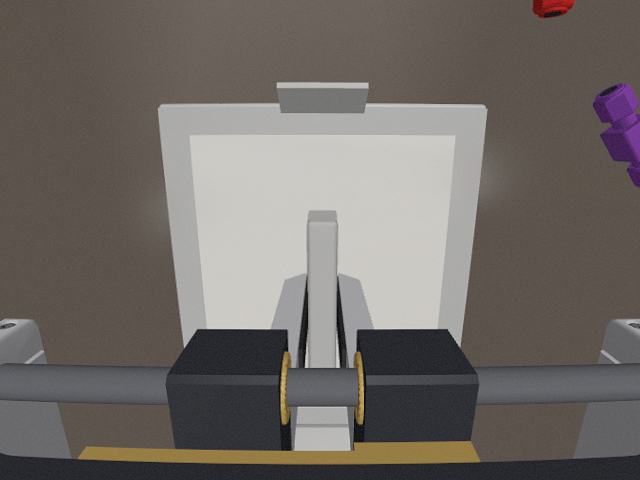

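The +y clip now overlaps the lid edge at (322,98). I'll press a bit further to seat it firmly.

Emit:
drive_tool(increments=[[[0,0,0],[0,0,1],0.02],[[0,0,0],[0,0,0],0.02]])

```text
time_s: 40.8
ee_pos: [0.5029, -0.3404, 0.0743]
eef_rot: [-3.142, -0.0, -0.169]
force: [-1.0, 3.1, 5.8]
grip_width: 0.0136
```

Emit:
drive_tool(increments=[[[0,0,0],[0,0,0.7],0.02],[[0,0,0],[0,0,0],0.02]])

```text
time_s: 41.05
ee_pos: [0.5029, -0.3404, 0.0743]
eef_rot: [3.142, -0.001, -0.169]
force: [-4.1, 4.6, 12.2]
grip_width: 0.0133
```

Emit:
drive_tool(increments=[[[0,0,0],[0,0,0.8],0.02],[[0,0,0],[0,0,0],0.02]])

```text
time_s: 41.3
ee_pos: [0.5029, -0.3404, 0.0743]
eef_rot: [3.141, -0.001, -0.169]
force: [-9.2, 8.1, 20.2]
grip_width: 0.0134
```

Emit:
drive_tool(increments=[[[0,0,0],[0,0,-1.5],0.02],[[0,0,0],[0,0,0],0.35],[[0,0,0],[0,0,0],0.35],[[0,0,0],[0,0,0],0.35],[[0,0,0],[0,0,-10],0.35],[[0,0,0],[0,0,-30],0.35],[[0,0,0],[0,0,-40],0.35],[[0,0,0],[0,0,-40],0.35],[[0,0,0],[0,-30,-30],0.35],[[0,0,0],[0,-40,0],0.35],[[0,0,0],[0,0,0],0.35]])

```text
time_s: 42.68
ee_pos: [0.515, -0.2698, 0.2249]
eef_rot: [3.141, -0.001, -0.167]
force: [0.2, 0.6, 0.8]
grip_width: 0.033
```

```bash
python3 - <<'E'
from h import *
im,c=snap("wrist","w18.png"); s,_=snap("scene","s18.png");cv2.imwrite("pics/s18z.png",cv2.resize(s[150:280,90:270,::-1],None,fx=4,fy=4,interpolation=cv2.INTER_CUBIC)); go(.5025,-.340,0.0741,BY)
E
```

```text
t 42.77 at [ 0.5145 -0.2717  0.2242] [ 3.1413e+00 -4.0000e-04 -1.6900e-01] w 0.0327 F [-0.3  0.2  0. ] 
 shift(cur axes) [ -0.3  69.3 150.1] turn z deg 0.1 | shift(after turn) [ -0.2  69.3 150.1] q6 target -0.42
```

View pics/w18.png

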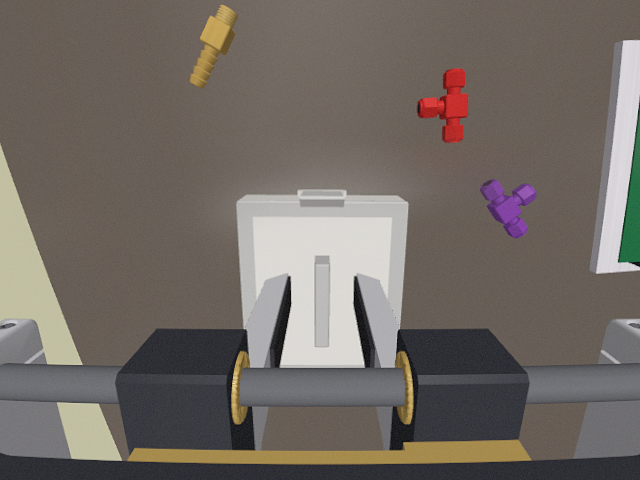

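View pics/s18z.png

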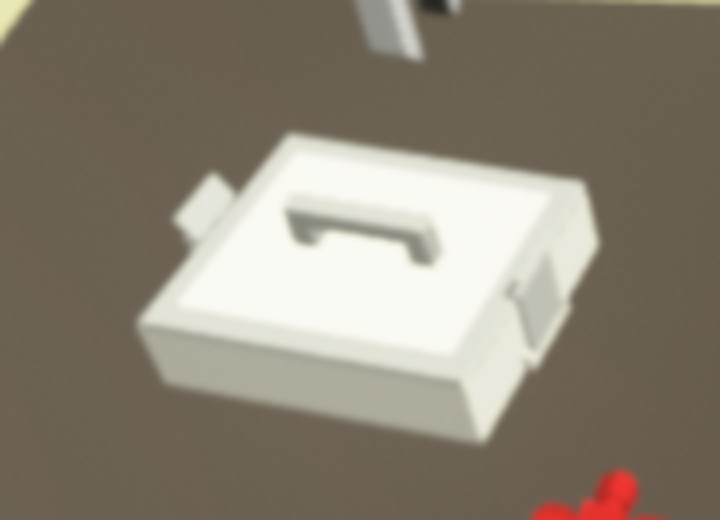

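The lid is on and clip A is over its edge. Clip B is hidden behind the fingers, so I'll shift the camera to see it.

Emit:
drive_tool(increments=[[[0,0,0],[0,20,-20],0.35],[[0,0,0],[0,40,0],0.35],[[0,0,0],[0,40,0],0.35],[[0,0,0],[0,40,0],0.35],[[0,0,0],[0,40,0],0.35],[[0,0,0],[0,20,0],0.35],[[0,0,0],[0,0,0],0.35]])

```text
time_s: 43.65
ee_pos: [0.4795, -0.4705, 0.2429]
eef_rot: [-3.141, 0.001, -0.172]
force: [0.1, -0.2, -0.5]
grip_width: 0.0328
```

```bash
python3 - <<'E'
from h import *
im,c=snap("wrist","w19.png"); s,_=snap("top","t19.png");cv2.imwrite("pics/t19z.png",cv2.resize(s[225:325,385:495,::-1],None,fx=6,fy=6,interpolation=cv2.INTER_CUBIC)); go(.5025,-.340,0.0741,BY)
E
```

```text
t 43.75 at [ 0.4805 -0.4686  0.2435] [-3.1411e+00  4.0000e-04 -1.7000e-01] w 0.0328 F [ 0.  -0.2 -0.1] 
 shift(cur axes) [-1.000e-01 -1.305e+02  1.694e+02] turn z deg -0.0 | shift(after turn) [-1.000e-01 -1.305e+02  1.694e+02] q6 target -0.42
```

View pics/w19.png

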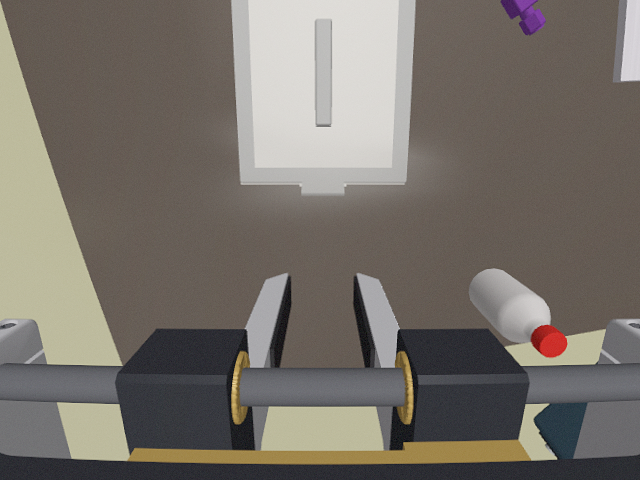

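```bash
python3 - <<'E'
from h import *
im=cv2.imread("pics/w19.png"); cv2.imwrite("pics/w19z.png",cv2.resize(im[155:205,225:425],None,fx=4,fy=8,interpolation=cv2.INTER_CUBIC))
im=cv2.imread("pics/w18.png"); cv2.imwrite("pics/w18z.png",cv2.resize(im[180:230,225:425],None,fx=4,fy=8,interpolation=cv2.INTER_CUBIC))
E
```

```text
(no output)
```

View pics/w19z.png

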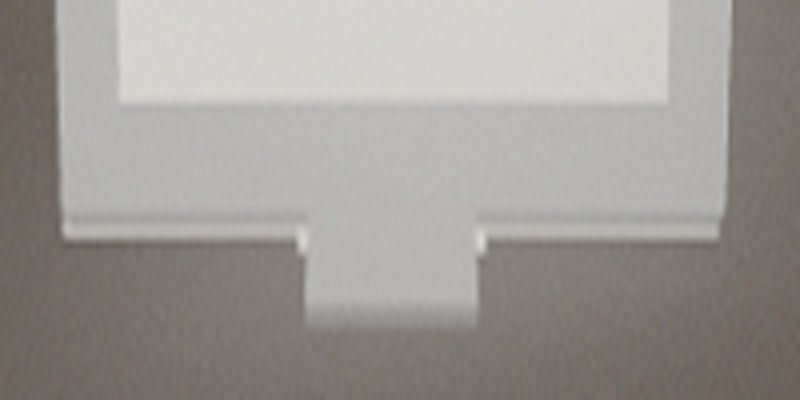

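View pics/w18z.png

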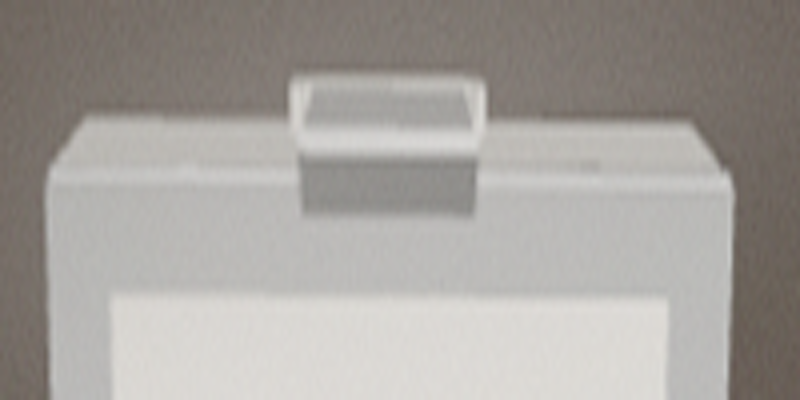

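View pics/t19z.png

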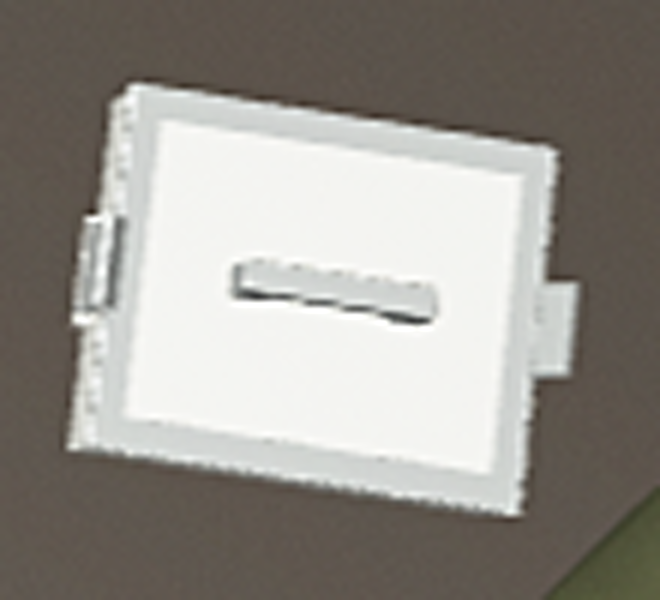

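```bash
python3 - <<'E'
from h import *
c=ctrl.calibration("wrist")
# predictions at home pose: lid top -y corners z=.05 ; clip b upper outer corners at z=.068
L=[list(bw(sx*.0805,-.0945))+[.05] for sx in(-1,1)]
print("pred lid corners",((proj("wrist",L,c)-[225,155])*[4,8]).round(0).tolist())
R=plane("wrist",np.array([[62,214],[722,214]])/[4,8]+[225,155],.05,c)[:,:2]; print("width",np.linalg.norm(R[1]-R[0]))
q=plane("wrist",np.array([[392,325]])/[4,8]+[225,155],.068,c)[0,:2]-B
print("clip outer at z=.068: box y",-q[0]*np.sin(BY)*1+q[1]*np.cos(BY))
q=np.array([[392,305],[392,325]])/[4,8]+[225,155]
for z in (.06,.068):
    p=plane("wrist",q,z,c)[:,:2]-B; print(z,p@[-np.sin(BY),np.cos(BY)])
# same for clip b in w3 pic? top camera before/after
t0=np.array([[578,300]])/6+[385,230]; t1=np.array([[578,330]])/6+[385,225]
for t in(t0,t1): p=plane("top",t,.065)[:,:2]-B; print(p@[-np.sin(BY),np.cos(BY)])
a=cv2.imread("pics/top0.png").astype(int); b=cv2.imread("pics/t19.png").astype(int)
for r in (280,): print(a[r,472:486].mean(1).round(),"\n",b[r,472:486].mean(1).round())
E
```

```text
pred lid corners [[60.0, 240.0], [721.0, 240.0]]
width 0.1604958472345046
clip outer at z=.068: box y -0.10242454107844241
0.06 [-0.10118507 -0.10357152]
0.068 [-0.10009323 -0.10242454]
[-0.10861105]
[-0.10861105]
[196. 230. 216. 193. 198. 197. 200. 200. 137.  74.  73.  77.  77.  79.] 
 [210. 213. 210. 205. 204. 205. 211. 210. 144.  79.  80.  84.  82.  83.]
```

```bash
python3 - <<'E'
from station import ctrl
print(ctrl.get_obs()['time_s'], ctrl.hand_in())
E
```

```text
the job is handed in; nothing more can be done
43.75 None
```

The kit is packed, the lid is snapped on, and the job was handed in at 43.75 s of the 106 s allowed. The connector lies flat in the long compartment, the tee in the +y short one and the elbow in the −y short one. Each was lowered until the wrist force showed floor contact before I let go. I did not move any of the look-alikes.

**Lid height:** I pressed until it met a hard stop at about 20 N. The tool then stood at 74.3 mm against 74.1 mm expected for fully home.

**Clip A (+y):** the hook is clearly visible over the lid's edge.

**Clip B (−y):** its hook blends with the lid's grey in the close view. I judged it closed because its outer edge in the top view is where it was before the lid went on, and the lid's outer edge lies where a fully seated lid should.

**Disagreement:** measured to its darker upper edge line, the lid's −y side looked about 3 mm short of the predicted position. I took the light strip beyond that line as the plate's own edge, since the same strip showed on the lid before placing; measured to its outer side, the two agree.

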